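Tip a filter unit onto its back over the edge of a service cradle

ROBOT

A 6-joint arm with a two-finger parallel gripper is mounted at the origin on a cart in front of the work surface, level with it; the furniture and walls round the work are solid. World frame = base frame: x ahead of the robot, y to its left, z up, the work surface at z = 0. Lengths are in m, angles in degrees, forces in N, time in s.
With the tool pointing down it reaches from about 0.25 to 0.725 m from the base axis. Payload 9.7 kg.
Tool frame: the origin (TCP) lies midway between the tips of the shut fingers; the grasp point (between the pads) lies 19 mm behind it (bot.pinch_z is the distance from the TCP to the grasp point, in m); z points along the fingers, y is the direction in which the jaws open and shut (so a half turn about z gives the same grasp; the last joint's range is limited). The gripper opens to 85 mm and grips with 20 to 120 N. Pads are 22 mm wide; open, the fingers measure 114 mm over their backs; the gripper's body (76 mm by 85 mm) begins 54 mm behind the grasp point. The pads swing forward as they close: fully open they stand 13 mm farther back than shut.
Start: joints at [75, 4.979, 10.078, 95.1, 0, 90], TCP at [0.142, 0.531, 0.231] pointing down, gripper open.
Joint ranges: [-179.16, 179.16], [-48.56, 103.87], [-65.8, 70.77], [-126.05, 130.52], [-82.76, 87.17], [-180, 180]. Speed limits (degrees/s): [127.2, 127.2, 147.25, 180, 180, 180].

INTERFACE

Orientations are given as [roll, pitch, yaw] about the fixed x, y, z axes, in that order (R = Rz(yaw) Ry(pitch) Rx(roll)).
In Python, from workcell import bot, imaging gives the robot as it stands.
- The arm moves only by the tool servo_tool, never from a script. Its argument "moves" is a list that holds one entry, the list of rows, each a list of 7 numbers: the turn, a rotation vector about the tool's x, y, z in rad, then the shift along the tool's x, y, z in cm, then the finger opening in cm, from 0 to 8.54. A call has 1 to 12 rows; each row shifts and turns the pose as measured when the row begins, along the tool's axes as they then stand; what a row does not reach is not made up. A row lasts 1/12 s, in which the tool goes at most 41.7 mm and 7.16 degrees, less where a joint would pass 70% of its speed; a pose out of reach is approached as far as the arm can. A call is refused whole if a number of a shift passes 4.17 or a number of a turn 0.125, either way. A call with a gripper value outside its range is refused whole. The fingers move at their own pace and stop on an object; "force" is the grip in N (left out, the last holds). Time passes only in rows, so rows that do not move let the fingers close. It gives the time, the measured TCP pose, the force and the opening at its end, in the units of the state.
- bot.get_obs(): the state, without advancing time (a new reading comes with each control period).
- imaging.camera(name): name is "scene" or "top"; returns the picture (480x640x3 uint8, blue, green, red); there is no depth.
- imaging.calibration(name): a dict with "fx", "fy", "cx", "cy" (pixels), "D" ([k1, k2, p1, p2, k3] as OpenCV has them; the pictures are not rectified), "camera_from_world" (4x4, takes a point from world to camera coordinates). Camera axes: x right, y down, z forward; pixel columns grow to the right and rows downward; lengths in m; the calibration is good to about 2 mm. A picture is of the moment at which its call begins. calibration takes no time and is no camera call.
- bot.job_done(): hands the job in, once; it reports no verdict.
The state is a dict: "time": time; "q": joint angles; "qd": joint speeds; "joint_efforts": joint torques, N m; "ee_pos": TCP position; "tcp_rot": TCP orientation; "wrist_force": force on the tool from outside, world axes, zero at the start; "torque": the same for the moment, N m; "opening": finger opening in m.
Only numpy, scipy, OpenCV 4.12 (cv2) and the standard library are available. Lean on these libraries where they do the work, as an engineer would, in place of code of your own. Each camera call takes 0.05 s, during which the arm holds its last target.

TASK

The extraction filter unit has to lie on its back on the service cradle, louvred blue cover facing up, so that its filter can be changed. First stand both brown bottles upright in the steel tray, out of the way; then take the unit by its handle and stand it on the worktop, upright, square and about centred right up against the cradle's metal front edge, cover facing away from the cradle, and let go; finally tip it over that edge onto the bed by pushing high on its cover side. Leave the jar, the beaker and the label roll alone.

Things in the scene. Friction and masses are not known exactly. Their poses are not given: they have to be found in the camera images.
- cradle: Fixed service cradle: grey bed with a green mat, top 20 mm above the worktop. Origin at worktop level, at the middle of its front edge (upright aluminium strip, 20 mm high: the fence). Its x axis is level and points from that edge over the bed (x 0 to 170 mm), the way the unit is tipped; y along the edge (-95 to 95 mm). Bare worktop at negative x, where the unit stands.
- unit_centre (a point): Centre of the filter unit, a loose grey box 90 mm deep (its x) x 110 mm wide (y) x 150 mm high (z), 0.4 to 0.9 kg evenly spread; axes of the unit. Blue-framed louvred cover flush on its -x face; its +x is turned to the cradle within 0.6 rad. Leaning some 40 degrees over the edge it falls by itself; lying on the bed its centre is 25 to 55 mm beyond the edge, 65 mm above the worktop.
- unit_cover (a point): Middle of the louvred, blue-framed cover (92 x 86 mm, flush), on the unit's -x face, 70 mm above the unit's base; the plain housing above the cover is some 37 mm high.
- unit_handle (a point): Centre of the grip bar of the black handle fixed on top of the unit: level bar 14 mm thick (unit x), 84 mm long (unit y), 12 mm high, its centre 184 mm above the unit's base and over its middle; under it 28 mm of free height between two end posts (60 mm apart inside). Axes of the unit. Can be pinched from above across its 14 mm.
- bottle_bed_centre (a point): Brown medicine bottle with black cap, 40 mm diameter, 86 mm high, loose, standing upright on the cradle's bed; point half-way up on its axis. Straight-sided round body up to about 50 mm above its base, neck and cap above.
- bottle_lane_centre (a point): Another brown medicine bottle like it, 40 mm diameter, 86 mm high, loose, standing upright on the worktop between the unit and the cradle; point half-way up on its axis. Straight-sided round body up to about 50 mm above its base, neck and cap above.
- tray: Fixed shallow stainless instrument tray, 124 mm (x) x 224 mm (y), rim 19 mm high, floor 2 mm above the worktop; origin at the centre of its underside. Empty at the start.
- jar: Bystander: white screw-lid jar, 68 mm diameter, 110 mm high, loose; origin at the centre of its base.
- beaker: Bystander: glass beaker, 74 mm diameter, 95 mm high, loose; origin at the centre of its base.
- roll: Bystander: roll of labels lying flat, 70 mm diameter, 36 mm high, loose; origin at the centre of its base.

How it is judged (in metres and radians):
On the way, in this order (a step that is already met when the one before it is completed fails the run):
1. both brown bottles stand upright in the tray, let go (x of bottle_bed_centre in the frame of tray between -0.055 and 0.055 m and y of bottle_bed_centre in the frame of tray between -0.105 and 0.105 m and z of each of bottle_bed_centre, bottle_lane_centre in the frame of tray below 0.053 m and angle between each of bottle_bed_centre, bottle_lane_centre's own z axis and vertical below 0.12 rad and x of bottle_lane_centre in the frame of tray between -0.055 and 0.055 m and y of bottle_lane_centre in the frame of tray between -0.105 and 0.105 m and contact force between the fingers and bottle_bed below 0.1 N and contact force between the fingers and bottle_lane below 0.1 N), for 0.2 s.
2. the unit stands upright and square against the cradle's edge, cover away from the cradle, let go (x of unit_centre in the frame of cradle between -0.055 and -0.038 m and y of unit_centre in the frame of cradle between -0.045 and 0.045 m and angle between unit_centre's own z axis and vertical below 0.06 rad and angle between the x axis of unit_centre and the x axis of cradle, either way round below 0.1 rad and height (world z) of unit_centre below 0.08 m and x of unit_cover in the frame of cradle below -0.075 m and contact force between the fingers and unit below 0.1 N), for 0.2 s.
3. the unit leans over the edge, pushed by the gripper from its cover side, high up (angle between unit_centre's own z axis and vertical between 0.2 and 0.75 rad and x of unit_centre in the frame of cradle above -0.06 m and x of the grasp point in the frame of unit_centre below -0.02 m and z of the grasp point in the frame of unit_centre above 0 m and contact force between any of the fingers, the arm and unit above 0.2 N), for 0.04 s.
At the end, for the whole second after the job is handed in: The unit lies flat on the cradle's bed with its cover facing up (within 0.1 rad), its top pointing away from the edge (within 0.2 rad), its centre 5 to 80 mm beyond the edge and within 45 mm of the bed's middle line, at rest; both bottles stand upright in the tray (angle between unit_centre's own x axis and vertical above 3.04 rad and x of unit_centre in the frame of cradle between 0.005 and 0.08 m and y of unit_centre in the frame of cradle between -0.045 and 0.045 m and angle between the z axis of unit_centre and the x axis of cradle, either way round below 0.2 rad and height (world z) of unit_centre between 0.055 and 0.075 m and x of bottle_bed_centre in the frame of tray between -0.055 and 0.055 m and y of bottle_bed_centre in the frame of tray between -0.105 and 0.105 m and z of each of bottle_bed_centre, bottle_lane_centre in the frame of tray below 0.053 m and angle between each of bottle_bed_centre, bottle_lane_centre's own z axis and vertical below 0.12 rad and x of bottle_lane_centre in the frame of tray between -0.055 and 0.055 m and y of bottle_lane_centre in the frame of tray between -0.105 and 0.105 m and linear speed of unit below 0.02 m/s); the robot touches nothing.
It fails at once if a brown bottle is knocked over (angle between any of bottle_bed_centre, bottle_lane_centre's own z axis and vertical above 0.7 rad).
It fails at once if the tall white jar is moved more than 20 mm or tipped (distance of jar from where it was at the start of the episode above 0.02 m or angle between jar's own z axis and vertical above 0.3 rad).
It fails at once if the glass beaker is moved more than 20 mm or tipped (distance of beaker from where it was at the start of the episode above 0.02 m or angle between beaker's own z axis and vertical above 0.3 rad).
It fails at once if the roll of labels is moved more than 20 mm or tipped (distance of roll from where it was at the start of the episode above 0.02 m or angle between roll's own z axis and vertical above 0.3 rad).
It also fails if it takes over 70 s, if anything falls off the work surface, if the arm or the gripper's body presses on something with over 40 N, if the wrist force passes 120 N, or if a joint passes its speed limit or range.

## Working session

There is one attempt and no reset: what is moved stays moved. The work goes in short steps, Python scripts to look and compute and a tool call to move; the robot and the scene stay as the last step left them, time stands still between calls to the robot, and variables do not carry over. Pictures are saved under pics/ and viewed, and the job is handed in when it is done.

Besides the shell and the picture viewer there is one more tool, called after "Call:" by a JSON object that holds its "method" and its "body", one argument or row to a line. servo_tool: Moves the arm, as the interface text tells. Its arguments: {"type":"object","properties":{"moves":{"type":"array","items":{"type":"array","items":{"type":"array","items":{"type":"number"}}}},"force":{"type":"number"}},"required":["moves"]}

```bash
ls; mkdir -p pics
python3 - <<'E'
from workcell import bot, imaging
import cv2,json
print(bot.get_obs(), bot.pinch_z)
for n in ("scene","top"):
    cv2.imwrite(f"pics/{n}0.png",imaging.camera(n)); print(imaging.calibration(n))
E
```

```text
pics
{'time': 0.0, 'q': array([ 7.50007129e+01,  5.01031396e+00,  1.00331214e+01,  9.50998907e+01,
       -5.94764899e-04,  8.99986077e+01]), 'qd': array([-0.00980714,  0.07367649,  0.10698698, -0.11114659,  0.01327738,
       -0.02242877]), 'joint_efforts': array([-1.00628830e-05, -5.20389104e+01,  4.64800751e+01,  1.63810397e-02,
       -2.39197522e-05, -1.34455732e-06]), 'ee_pos': array([0.14228436, 0.53102745, 0.23057868]), 'tcp_rot': array([-1.79922917e+02,  5.92891221e-04,  1.65002106e+02]), 'wrist_force': array([ 0.05437685,  0.25339063, -0.68711147]), 'torque': array([-0.02651646, -0.03016878,  0.0117975 ]), 'opening': 0.08558537832562292} 0.0187
{'fx': 485.04648567366934, 'fy': 485.04648567366934, 'cx': 325.8418636671015, 'cy': 250.7776245024824, 'D': array([-0.00950561,  0.        ,  0.        ,  0.        ,  0.        ]), 'camera_from_world': array([[ 0.85862717, -0.51240269, -0.01424308, -0.49270847],
       [-0.31840377, -0.51135802, -0.7982055 ,  0.24253704],
       [ 0.40171933,  0.68989598, -0.60221684,  0.96576544],
       [ 0.        ,  0.        ,  0.        ,  1.        ]])}
{'fx': 548.6190677739594, 'fy': 548.6190677739594, 'cx': 311.4365193746074, 'cy': 235.95116774724008, 'D': array([-0.04561191,  0.        ,  0.        ,  0.        ,  0.        ]), 'camera_from_world': array([[-0.01618364, -0.99964566, -0.02113411, -0.01275973],
       [-0.98870555,  0.01914907, -0.14864268,  0.58228988],
       [ 0.1489947 ,  0.01848983, -0.98866511,  1.30181181],
       [ 0.        ,  0.        ,  0.        ,  1.        ]])}
```

View pics/scene0.png

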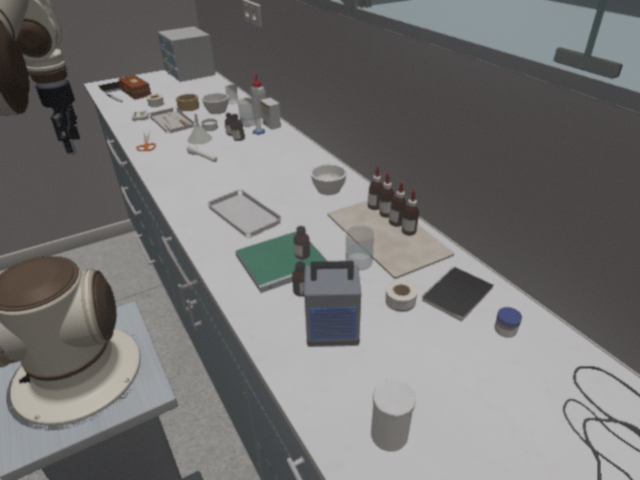

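View pics/top0.png

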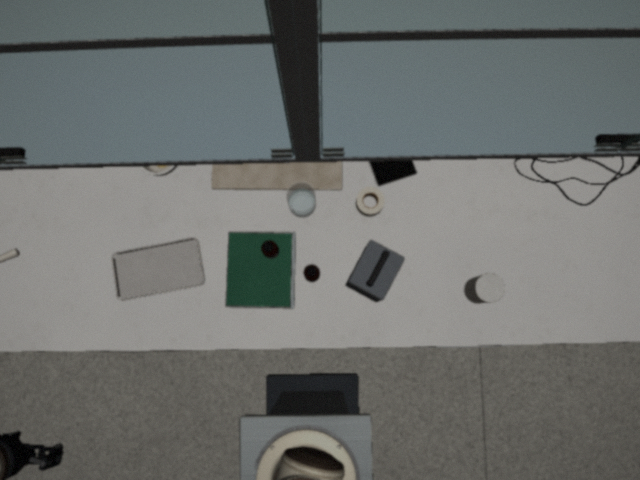

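The two views show the cradle (green mat, top view about 226-295 × 232-308) with one bottle at (270,248) and its edge on the right at column 294. The lane bottle is at (312,273), the unit at (375,270), the tray at (158,268), the beaker at (302,200), the roll at (370,203) and the jar at (487,288).

```bash
cat > h.py <<'E'
import numpy as np, cv2
from workcell import bot, imaging
def cal(n):
    c=imaging.calibration(n); K=np.array([[c['fx'],0,c['cx']],[0,c['fy'],c['cy']],[0,0,1]]); return K,np.array(c['D']),np.array(c['camera_from_world'])
def ray(n,uv):
    K,D,T=cal(n); p=cv2.undistortPoints(np.array(uv,float).reshape(-1,1,2),K,D).reshape(-1,2)
    d=np.c_[p,np.ones(len(p))]@T[:3,:3]; return -T[:3,:3].T@T[:3,3], d
def onz(n,uv,z):
    o,d=ray(n,uv); return o+d*((z-o[2])/d[:,2])[:,None]
def proj(n,P):
    K,D,T=cal(n); r=cv2.Rodrigues(T[:3,:3])[0]
    return cv2.projectPoints(np.array(P,float).reshape(-1,1,3),r,T[:3,3],K,D)[0].reshape(-1,2)
def tri(uv1,uv2):
    o1,d1=ray('scene',[uv1]);o2,d2=ray('top',[uv2])
    A=np.c_[d1[0],-d2[0]]; s=np.linalg.lstsq(A,o2-o1,rcond=None)[0]
    a=o1+d1[0]*s[0];b=o2+d2[0]*s[1]; return (a+b)/2, np.linalg.norm(a-b)
def crop(img,x0,y0,x1,y1,f,name):
    cv2.imwrite(name,cv2.resize(img[y0:y1,x0:x1],None,fx=f,fy=f,interpolation=cv2.INTER_CUBIC))
E
python3 - <<'E'
from h import *
t=cv2.imread('pics/top0.png'); s=cv2.imread('pics/scene0.png')
crop(t,100,180,300,320,4,'pics/t0a.png'); crop(t,260,180,460,320,4,'pics/t0b.png'); crop(s,200,170,400,350,4*.8,'pics/s0a.png')
E
```

```text
(no output)
```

View pics/t0a.png

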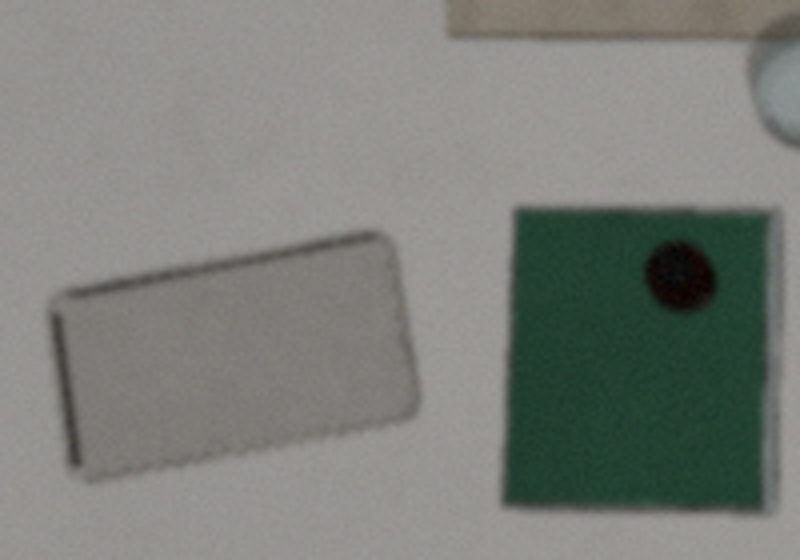

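View pics/t0b.png

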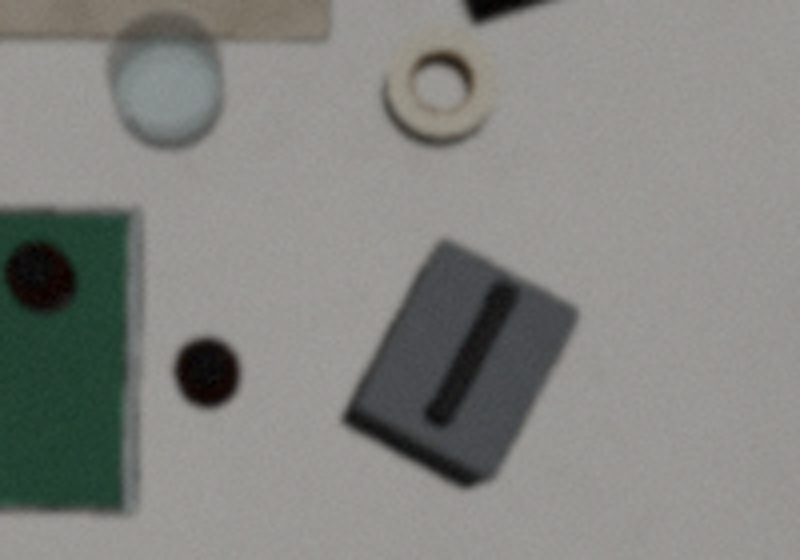

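View pics/s0a.png

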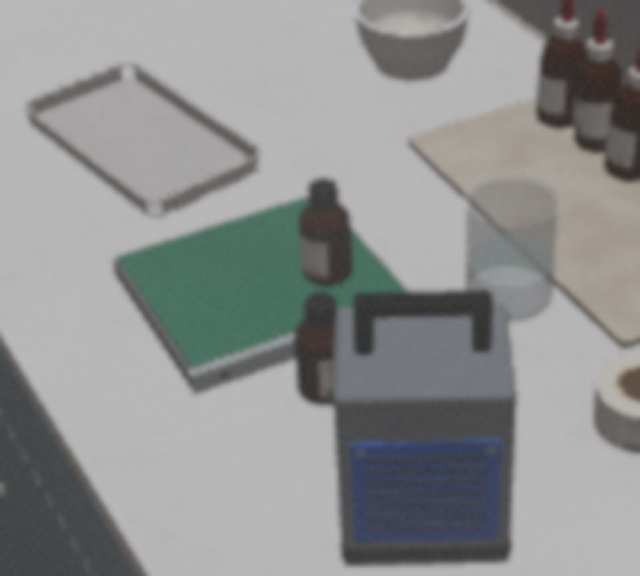

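Run:
```python
from h import *
np.set_printoptions(precision=4,suppress=True)
t=cv2.imread('pics/top0.png')
C=lambda x,y,ox,oy,f:[ox+x/f,oy+y/f]
print('campos',ray('top',[[0,0]])[0],ray('scene',[[0,0]])[0])
f=onz('top',[C(778,207,100,180,4),C(772,512,100,180,4)],0.02); print('fence',f,f.mean(0),np.linalg.norm(f[0]-f[1]))
bk=onz('top',[C(516,209,100,180,4),C(503,506,100,180,4)],0.02); print('back',bk)
tr=onz('top',[C(52,298,100,180,4),C(386,232,100,180,4),C(420,417,100,180,4),C(80,480,100,180,4)],0.019);print('tray',tr,tr.mean(0))
u=onz('top',[C(446,239,260,180,4),C(580,314,260,180,4),C(489,484,260,180,4),C(348,412,260,180,4)],0.15);print('unit top',u,u.mean(0),[np.linalg.norm(u[i]-u[(i+1)%4]) for i in range(4)])
h=onz('top',[C(505,283,260,180,4),C(438,420,260,180,4)],0.19);print('handle',h,h.mean(0),np.degrees(np.arctan2(*(h[0]-h[1])[[1,0]])))
# bottles
g=t.max(2)
m=((g<60)).astype(np.uint8)
n,l,st,ce=cv2.connectedComponentsWithStats(m)
for i in range(1,n):
    if st[i,4]>100 and abs(ce[i][1]-260)<40 : print(st[i],ce[i],onz('top',[ce[i]],0.086),onz('top',[ce[i]],0.106))
print('bed',tri(C(322,186,200,170,3.2),C(680,270,100,180,4)))
print('lane',tri(C(320,301,200,170,3.2),C(208,370,260,180,4)))
print('roll',onz('top',[C(440,84,260,180,4)],.036),'beaker',onz('top',[C(168,92,260,180,4)],.0),onz('top',[C(165,70,260,180,4)],.095),'jar',onz('top',[[490,288]],.11))
```

```text
campos [ 0.3815 -0.048   1.3733] [ 0.1123 -0.7947  0.7682]
fence [[0.5969 0.0195 0.02  ]
 [0.4079 0.0254 0.02  ]] [0.5024 0.0225 0.02  ] 0.18917396251975135
back [[0.5989 0.184  0.02  ]
 [0.4141 0.191  0.02  ]]
tray [[0.5481 0.478  0.019 ]
 [0.586  0.2661 0.019 ]
 [0.4697 0.2432 0.019 ]
 [0.4338 0.4562 0.019 ]] [0.5094 0.3609 0.019 ]
unit top [[ 0.5546 -0.16    0.15  ]
 [ 0.5109 -0.2335  0.15  ]
 [ 0.4173 -0.1795  0.15  ]
 [ 0.4585 -0.1025  0.15  ]] [ 0.4853 -0.1689  0.15  ] [np.float64(0.08555190379997203), np.float64(0.10805153973961248), np.float64(0.08728892027184854), np.float64(0.11202185689001092)]
handle [[ 0.5243 -0.1876  0.19  ]
 [ 0.4508 -0.1489  0.19  ]] [ 0.4876 -0.1683  0.19  ] -27.730134366941968
[260 238  21  22 337] [269.5608 248.9139] [[0.5464 0.0758 0.086 ]] [[0.5439 0.0739 0.106 ]]
[366 250  24  37 299] [377.5284 268.107 ] [[ 0.4962 -0.1779  0.086 ]] [[ 0.4944 -0.1759  0.106 ]]
[304 265  15  16 192] [311.3229 272.6719] [[ 0.4883 -0.0222  0.086 ]] [[ 0.4866 -0.0226  0.106 ]]
[466 278  16  24 191] [471.5183 290.9529] [[ 0.4385 -0.3954  0.086 ]] [[ 0.4376 -0.39    0.106 ]]
[347 280  33  21 177] [362.3616 291.0791] [[ 0.4431 -0.1407  0.086 ]] [[ 0.4421 -0.1393  0.106 ]]
bed (array([0.5474, 0.0725, 0.1074]), np.float64(0.0009872010079879224))
lane (array([ 0.4905, -0.0246,  0.0861]), np.float64(0.0038925911569715117))
roll [[ 0.6681 -0.17    0.036 ]] beaker [[0.6742 0.0005 0.    ]] [[ 0.6673 -0.0013  0.095 ]] jar [[ 0.4433 -0.4318  0.11  ]]
```

Call:
{"method": "servo_tool", "body": {
  "moves": [
    [[0,0,0.119,0,0,0,8.5],[0,0,0.119,0,0,0,8.5],[0,0,0.119,0,0,0,8.5],[0,0,0.119,0,0,0,8.5],[0,0,0.119,0,0,0,8.5],[0,0,0.119,0,0,0,8.5],[0,0,0.119,0,0,0,8.5],[0,0,0.119,0,0,0,8.5],[0,0,0.119,0,0,0,8.5],[0,0,0.119,0,0,0,8.5],[0,0,0.119,0,0,0,8.5]]
  ],
  "force": 40
}}

```text
time: 1.02
ee_pos: [0.1419, 0.5295, 0.2257]
tcp_rot: [-179.9, 0.6, 86.7]
wrist_force: [-0.3, -0.2, -0.7]
opening: 0.0848
```

```bash
cat >> h.py <<'E'
from scipy.spatial.transform import Rotation as Ro
def go(x,y,z,yaw=None,rpy=None):
    o=bot.get_obs(); R=Ro.from_euler('xyz',o['tcp_rot'],degrees=True)
    d=R.inv().apply(np.array([x,y,z])-o['ee_pos'])*100
    print('pose',o['ee_pos'].round(4),o['tcp_rot'].round(1),'F',o['wrist_force'].round(1),'op',round(o['opening'],4),'t',round(o['time'],2))
    if rpy is None and yaw is not None: rpy=[180,0,yaw]
    w=(R.inv()*Ro.from_euler('xyz',rpy,degrees=True)).as_rotvec() if rpy is not None else None
    print('shift cm',d.round(2),'|',round(np.linalg.norm(d),2),'turn',None if w is None else w.round(3))
E
python3 -c "
from h import *
go(.548,.074,.2,90)"
```

```text
pose [0.1419 0.5295 0.2257] [-179.9    0.6   86.7] F [-0.3 -0.2 -0.7] op 0.0848 t 1.02
shift cm [-43.13  43.15   2.93] | 61.08 turn [-0.002  0.01  -0.057]
```

Call:
{"method": "servo_tool", "body": {
  "moves": [
    [[0,0.01,-0.05,-2.7,2.7,0,8.5],[0,0,0,-2.7,2.7,0,8.5],[0,0,0,-2.7,2.7,0,8.5],[0,0,0,-2.7,2.7,0,8.5],[0,0,0,-2.7,2.7,0,8.5],[0,0,0,-2.7,2.7,0,8.5],[0,0,0,-2.7,2.7,0,8.5],[0,0,0,-2.7,2.7,0,8.5],[0,0,0,-2.7,2.7,0,8.5],[0,0,0,-2.7,2.7,0,8.5],[0,0,0,-2.7,2.7,0,8.5],[0,0,0,-2.7,2.7,0,8.5]]
  ]
}}

```text
time: 2.02
ee_pos: [0.4638, 0.1855, 0.2196]
tcp_rot: [-179.6, 0.3, 89.2]
wrist_force: [0.2, 1.2, -0.2]
opening: 0.0848
```

```bash
python3 -c "
from h import *
go(.548,.074,.16,90)"
```

```text
pose [0.4638 0.1855 0.2196] [-179.6    0.3   89.2] F [ 0.2  1.2 -0.2] op 0.0848 t 2.02
shift cm [-11.     8.61   5.96] | 15.19 turn [-0.007  0.005 -0.014]
```

Call:
{"method": "servo_tool", "body": {
  "moves": [
    [[0,0,0,-2.7,2.1,1.4,8.5],[0,0,0,-2.7,2.1,1.4,8.5],[0,0,0,-2.7,2.1,1.4,8.5],[0,0,0,-2.0,1.5,1.4,8.5],[0,0,0,0,0,0,8.5],[0,0,0,0,0,0,8.5]]
  ]
}}

```text
time: 2.52
ee_pos: [0.5465, 0.0706, 0.1586]
tcp_rot: [-179.5, 0.4, 88.7]
wrist_force: [0.3, 1.0, 0.3]
opening: 0.0851
```

```bash
python3 -c "
from h import *
cv2.imwrite('pics/t1.png',imaging.camera('top'));cv2.imwrite('pics/s1.png',imaging.camera('scene'))
go(.548,.074,.038,90)
t=cv2.imread('pics/t1.png');s=cv2.imread('pics/s1.png')
crop(t,200,180,400,330,4,'pics/t1c.png');crop(s,200,150,400,300,4,'pics/s1c.png')"
```

```text
pose [0.5461 0.0717 0.1592] [-179.5    0.3   88.8] F [-0.1  0.2 -0.7] op 0.0853 t 2.62
shift cm [ 0.3   0.28 12.11] | 12.12 turn [-0.008  0.006 -0.02 ]
```

View pics/s1c.png

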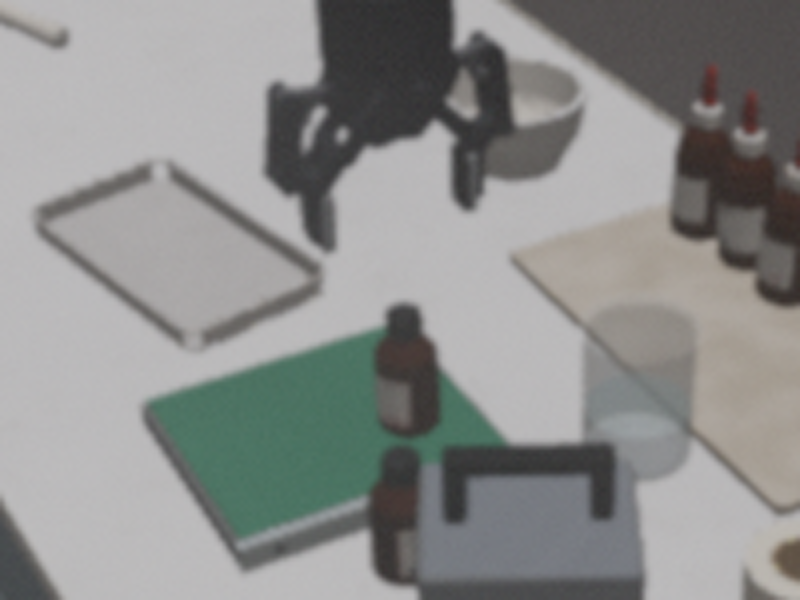

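View pics/t1c.png

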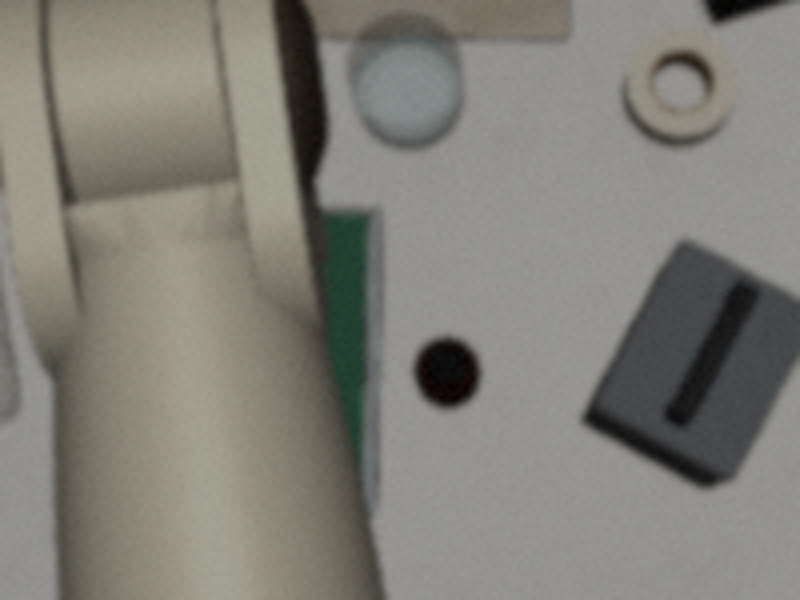

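The scene view shows the open gripper above the bed bottle (bottle at crop (405,370)). The top view is blocked by the arm. I'll descend now.

Call:
{"method": "servo_tool", "body": {
  "moves": [
    [[0,0,-0.02,0.3,0.2,2.0,8.5],[0,0,0,0,0,2.5,8.5],[0,0,0,0,0,2.5,8.5],[0,0,0,0,0,2.5,8.5],[0,0,0,0,0,1.5,8.5],[0,0,0,0,0,0.7,8.5],[0,0,0,0,0,0,8.5]]
  ]
}}

```text
time: 3.2
ee_pos: [0.5473, 0.0831, 0.0453]
tcp_rot: [179.8, 0.2, 90.7]
wrist_force: [-0.3, -0.3, -0.6]
opening: 0.0849
```

```bash
python3 -c "
from h import *
go(.548,.074,.038,90)
s=imaging.camera('scene')
crop(s,230,180,380,292,5,'pics/s2c.png')"
```

```text
pose [0.5473 0.0831 0.0453] [179.8   0.2  90.7] F [-0.3 -0.3 -0.6] op 0.0849 t 3.2
shift cm [-0.9   0.06  0.73] | 1.17 turn [0.003 0.003 0.012]
```

View pics/s2c.png

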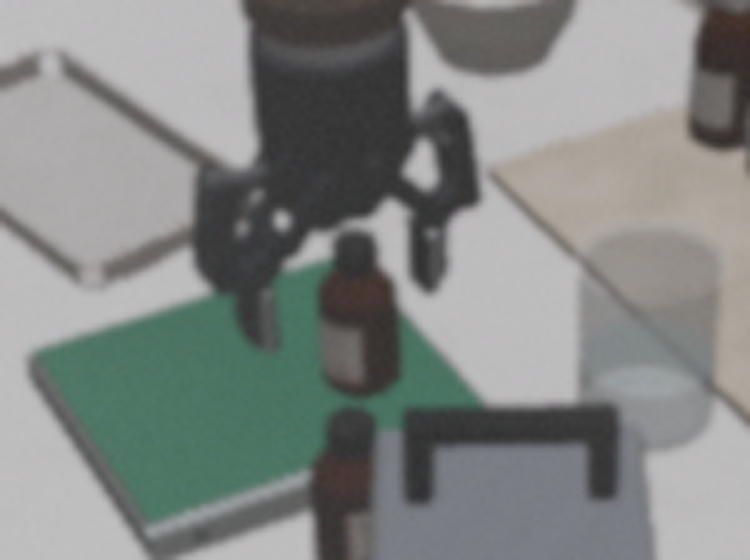

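The bottle stands between the open jaws (crop (357,330)), but the tool has drifted 9 mm in +y. I'll correct that and grip.

Call:
{"method": "servo_tool", "body": {
  "moves": [
    [[0,0,0,-0.9,0.1,0.5,8.5],[0,0,0,0,0,0,8.5],[0,0,0,0,0,0,6],[0,0,0,0,0,0,3],[0,0,0,0,0,0,3],[0,0,0,0,0,0,3],[0,0,0,0,0,0,3],[0,0,0,0,0,0,3],[0,0,0,0,0,0,3]]
  ],
  "force": 40
}}

```text
time: 4.0
ee_pos: [0.5519, 0.0742, 0.0473]
tcp_rot: [179.3, 0.1, 90.7]
wrist_force: [-0.0, -0.0, -1.5]
opening: 0.0387
```

```bash
python3 -c "
from h import *
go(.548,.074,.12,90)
s=imaging.camera('scene')
crop(s,230,180,380,292,5,'pics/s3c.png')"
```

```text
pose [0.5519 0.0742 0.0473] [1.793e+02 1.000e-01 9.070e+01] F [-0.  -0.  -1.5] op 0.0387 t 4.0
shift cm [-0.03 -0.3  -7.27] | 7.28 turn [0.012 0.002 0.012]
```

View pics/s3c.png

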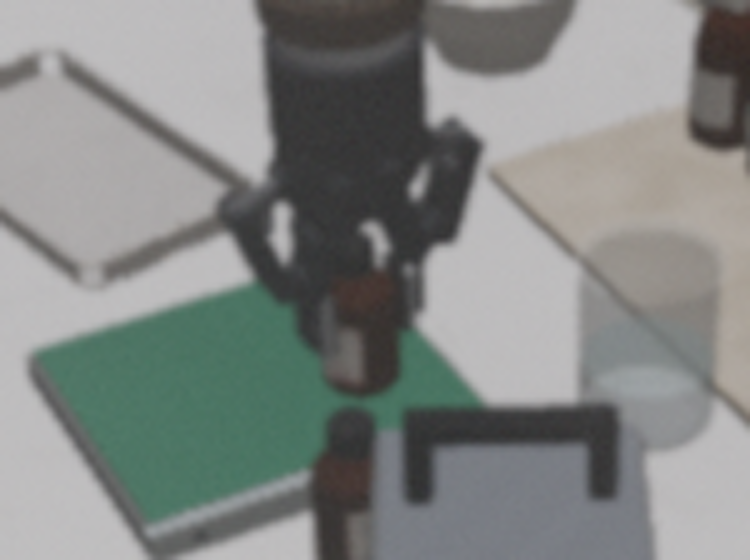

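The bottle is gripped (opening 38.7 mm), but the grip is about 8 mm high. I'll reopen slightly, go lower and regrip.

Call:
{"method": "servo_tool", "body": {
  "moves": [
    [[0,0,0,0,0,0,5.5],[0,0,0,0,0,0,5.5],[-0.01,0,0,0,0,0.5,5.5],[0,0,0,0,0,0.5,5.5],[0,0,0,0,0,0.1,5.5]]
  ]
}}

```text
time: 4.47
ee_pos: [0.5524, 0.0743, 0.0356]
tcp_rot: [178.6, 0.1, 90.7]
wrist_force: [-0.5, -0.0, -0.2]
opening: 0.0547
```

Call:
{"method": "servo_tool", "body": {
  "moves": [
    [[0,0,0,0,0,0.1,3],[0,0,0,0,0,0,3],[0,0,0,0,0,0,3],[0,0,0,0,0,0,3],[0,0,0,0,0,0,3]]
  ]
}}

```text
time: 4.88
ee_pos: [0.5521, 0.0743, 0.034]
tcp_rot: [178.7, 0.1, 90.7]
wrist_force: [0.1, -0.9, -0.8]
opening: 0.039
```

Call:
{"method": "servo_tool", "body": {
  "moves": [
    [[0,0,0,0,0,-1.0,3],[0,0,0,0,0,-2.5,3],[0,0,0,0.5,0,-3,3],[0,0,0,2,-0.3,-1.5,3],[0,0,-0.02,3,-0.5,0,3],[0,0,-0.02,3.5,-0.5,0,3],[0,0,-0.02,3.5,-0.5,0,3],[0,0,-0.02,3.5,-0.5,0,3],[0,0,-0.02,3.5,-0.5,0,3],[0,0,-0.02,3.5,-0.5,0,3]]
  ]
}}

```text
time: 5.72
ee_pos: [0.5035, 0.3049, 0.1229]
tcp_rot: [178.6, 0.2, 97.2]
wrist_force: [1.1, 0.7, -1.4]
opening: 0.039
```

```bash
python3 -c "
from h import *
go(.501,.405,.1,100)"
```

```text
pose [0.5035 0.3049 0.1229] [178.6   0.2  97.2] F [ 1.1  0.7 -1.4] op 0.039 t 5.72
shift cm [9.97 0.95 2.27] | 10.27 turn [ 0.025  0.005 -0.049]
```

Call:
{"method": "servo_tool", "body": {
  "moves": [
    [[0,0,-0.03,3,0.2,0,3],[0,0,-0.02,3,0.2,0.3,3],[0,0,0,2,0.1,0.5,3],[0,0,0,0.8,0.1,0.5,3],[0,0,0,0,0,0,3],[0,0,0,0,0,0,3]]
  ]
}}

```text
time: 6.22
ee_pos: [0.4921, 0.4037, 0.1124]
tcp_rot: [178.5, 0.2, 100.7]
wrist_force: [-0.3, -0.6, -2.3]
opening: 0.0392
```

```bash
python3 -c "
from h import *
go(.501,.405,.017)
s=imaging.camera('scene')
crop(s,190,140,340,252,5,'pics/s4c.png')"
```

```text
pose [0.4921 0.4037 0.1124] [178.5   0.2 100.7] F [-0.3 -0.6 -2.3] op 0.0392 t 6.22
shift cm [-0.    0.65  9.56] | 9.58 turn None
```

View pics/s4c.png

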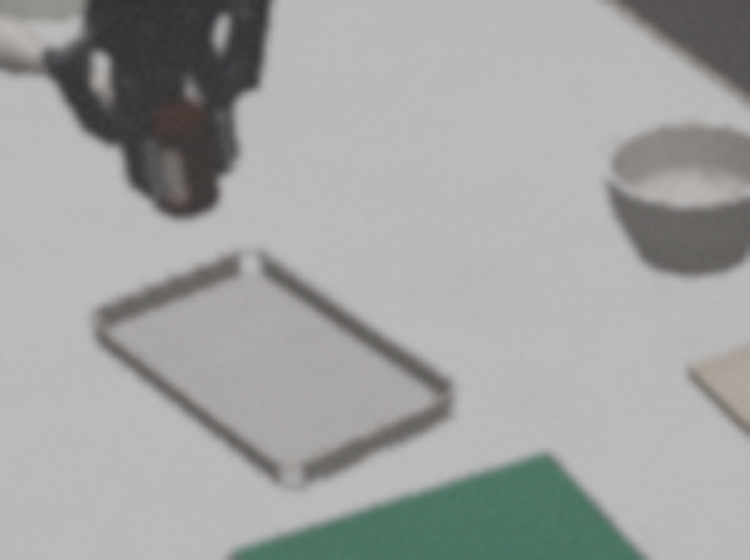

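The bottle is held at crop (185,175), above the far half of the tray. I'll lower it.

Call:
{"method": "servo_tool", "body": {
  "moves": [
    [[0,0,0,0,0.4,1.0,3],[0,0,0,0,0.2,2.0,3],[0,0,0,0,0,2.0,3],[0,0,0,0,0,2.0,3],[0,0,0,0,0,1.0,3],[0,0,0,0,0,0.3,3],[0,0,0,0,0,0.2,3],[0,0,0,0,0,0,3]]
  ]
}}

```text
time: 6.93
ee_pos: [0.5059, 0.3963, 0.0257]
tcp_rot: [178.3, 0.2, 100.1]
wrist_force: [0.5, -0.1, -2.3]
opening: 0.0388
```

```bash
python3 -c "
from h import *
go(.501,.405,.017)
s=imaging.camera('scene')
crop(s,190,140,340,252,5,'pics/s5c.png')"
```

```text
pose [0.5059 0.3963 0.0257] [178.3   0.2 100.1] F [ 0.5 -0.1 -2.3] op 0.0388 t 6.93
shift cm [ 0.94 -0.36  0.86] | 1.33 turn None
```

View pics/s5c.png

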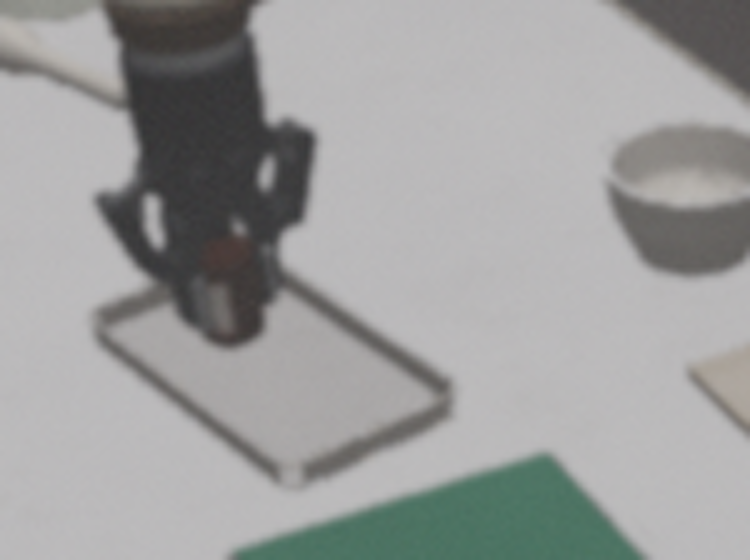

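The bottle is inside the tray at crop (232,330), a few mm above the floor. I'll shift it a little towards the far end and set it down.

Call:
{"method": "servo_tool", "body": {
  "moves": [
    [[0,0,0,0.7,0,0.2,3],[0,0,0,0,0,0.4,3],[0,0,0,0,0,0.2,3],[0,0,0,0,0,0.1,3],[0,0,0,0,0,0,3]]
  ]
}}

```text
time: 7.4
ee_pos: [0.5066, 0.4059, 0.0203]
tcp_rot: [178.0, 0.0, 100.1]
wrist_force: [-0.6, -0.4, -2.1]
opening: 0.039
```

Call:
{"method": "servo_tool", "body": {
  "moves": [
    [[0.01,0,0,0,0,0.3,3],[0.005,0,0,0,0,0.3,3],[0,0,0,0,0,0.1,3],[0,0,0,0,0,0,3]]
  ]
}}

```text
time: 7.73
ee_pos: [0.507, 0.4065, 0.0158]
tcp_rot: [178.9, -0.1, 100.1]
wrist_force: [-0.4, -0.8, -1.7]
opening: 0.0393
```

Call:
{"method": "servo_tool", "body": {
  "moves": [
    [[0,0,0,0,0,0.2,3],[0,0,0,0,0,0.2,3],[0,0,0,0,0,0,3]]
  ]
}}

```text
time: 7.98
ee_pos: [0.5074, 0.4068, 0.0161]
tcp_rot: [178.8, -0.2, 100.2]
wrist_force: [-0.5, -0.2, -1.2]
opening: 0.0391
```

Call:
{"method": "servo_tool", "body": {
  "moves": [
    [[0,0,0,0,0,0,4.5],[0,0,0,0,0,0,6],[0,0,0,0,0,0,6],[0,0,0,0,0,0,6],[0,0,0,0,0,-1,6],[0,0,0,0,0,-2,6],[0,0,0,0,0,-3,6],[0,0,0,0,0,-3,6],[0,0,0,0,0,-3,6],[0,0,0,0,0,-3,8.5]]
  ]
}}

```text
time: 8.82
ee_pos: [0.5015, 0.4032, 0.1641]
tcp_rot: [179.6, 0.2, 100.1]
wrist_force: [-0.0, 0.7, 0.1]
opening: 0.0706
```

```bash
python3 -c "
from h import *
go(.49,-.0235,.16,90)
s=imaging.camera('scene')
crop(s,190,140,340,252,5,'pics/s6c.png')"
```

```text
pose [0.5015 0.4032 0.1641] [179.6   0.2 100.1] F [-0.   0.7  0.1] op 0.0706 t 8.82
shift cm [-41.8   -8.65   0.5 ] | 42.69 turn [0.008 0.003 0.177]
```

View pics/s6c.png

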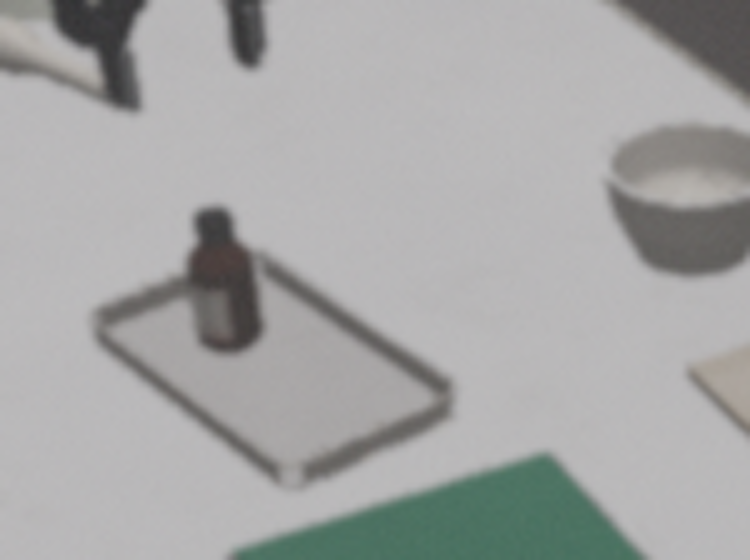

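The first bottle stands upright in the tray (crop (225,280)). Next is the lane bottle.

Call:
{"method": "servo_tool", "body": {
  "moves": [
    [[0,0,0.09,-3,-0.6,0,8.5],[0,0,0.085,-3.8,-0.3,0,8.5],[0,0,0,-4,0,0,8.5],[0,0,0,-4,0,0,8.5],[0,0,0,-4,0,0,8.5],[0,0,0,-4,0,0,8.5],[0,0,0,-4,0,0,8.5],[0,0,0,-4,0,0,8.5],[0,0,0,-4,0,0,8.5],[0,0,0,-3,0,0,8.5],[0,0,0,-2,0,0,8.5],[0,0,0,0,0,0,8.5]]
  ]
}}

```text
time: 9.87
ee_pos: [0.5012, -0.0078, 0.1786]
tcp_rot: [178.3, -0.5, 89.9]
wrist_force: [-0.1, -0.2, 0.0]
opening: 0.085
```

```bash
python3 -c "
from h import *
go(.49,-.0235,.12,90)"
```

```text
pose [ 0.5012 -0.0078  0.1786] [178.3  -0.5  89.9] F [-0.1 -0.2  0. ] op 0.085 t 9.87
shift cm [-1.62 -1.3   5.81] | 6.17 turn [ 0.03  -0.009 -0.001]
```

Call:
{"method": "servo_tool", "body": {
  "moves": [
    [[0.03,0,0,-1.0,-0.8,1.0,8.5],[0,-0.01,0,-0.6,-0.4,2.0,8.5],[0,0,0,0,0,2.0,8.5],[0,0,0,0,0,1.0,8.5],[0,0,0,0,0,0,8.5]]
  ]
}}

```text
time: 10.28
ee_pos: [0.4902, -0.025, 0.1198]
tcp_rot: [179.7, 0.1, 89.7]
wrist_force: [0.3, 0.2, -0.5]
opening: 0.085
```

```bash
python3 -c "
from h import *
s=imaging.camera('scene')
go(.49,-.0235,.016,90)
crop(s,230,180,380,292,5,'pics/s7c.png')"
```

```text
pose [ 0.4904 -0.0249  0.1207] [1.797e+02 1.000e-01 8.970e+01] F [0.3 0.3 0.5] op 0.0849 t 10.33
shift cm [ 0.15 -0.1  10.47] | 10.48 turn [ 0.006  0.001 -0.005]
```

View pics/s7c.png

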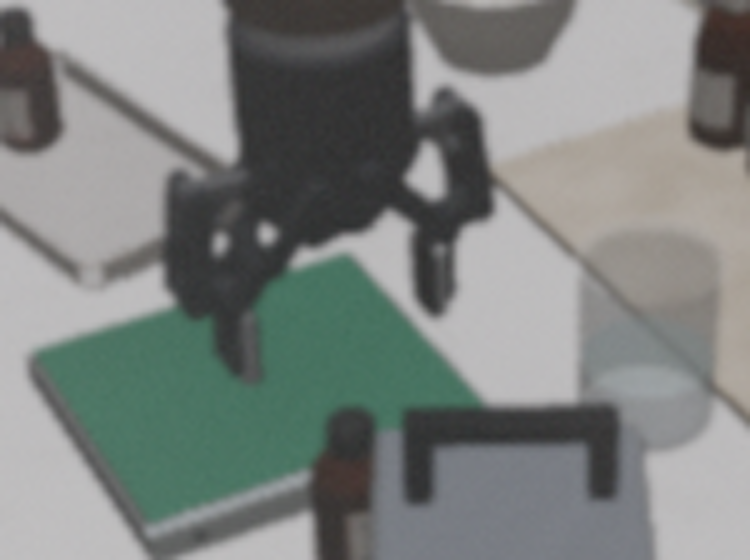

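The open gripper is directly over the lane bottle (cap at crop (350,430), partly hidden by the unit). I'll go down in two stages.

Call:
{"method": "servo_tool", "body": {
  "moves": [
    [[0,0,0,0,0,1.5,8.5],[0,0,0,0,0,1.5,8.5],[0,0,0,0,0,1.5,8.5],[0,0,0,0,0,1,8.5],[0,0,0,0,0,0,8.5]]
  ]
}}

```text
time: 10.75
ee_pos: [0.4943, -0.0228, 0.0705]
tcp_rot: [179.2, 0.0, 89.9]
wrist_force: [-1.3, -0.3, 0.6]
opening: 0.0848
```

```bash
python3 -c "
from h import *
go(.49,-.0235,.016,90)"
```

```text
pose [ 0.4943 -0.0228  0.0705] [179.2   0.   89.9] F [-1.3 -0.3  0.6] op 0.0848 t 10.75
shift cm [-0.07 -0.5   5.44] | 5.46 turn [ 0.014  0.001 -0.002]
```

Call:
{"method": "servo_tool", "body": {
  "moves": [
    [[0.01,0,0,-0.1,-0.4,1.0,8.5],[0,0,0,0,-0.1,1.5,8.5],[0,0,0,0,-0.1,1.5,8.5],[0,0,0,0,0,1.0,8.5],[0,0,0,0,0,0,8.5]]
  ]
}}

```text
time: 11.17
ee_pos: [0.4904, -0.0232, 0.0221]
tcp_rot: [179.6, 0.0, 90.0]
wrist_force: [-0.2, -1.1, 0.1]
opening: 0.0852
```

```bash
python3 -c "
from h import *
go(.49,-.0235,.016,90)
s=imaging.camera('scene')
crop(s,230,180,380,292,5,'pics/s8c.png')"
```

```text
pose [ 0.4904 -0.0232  0.0221] [179.6   0.   90. ] F [-0.2 -1.1  0.1] op 0.0852 t 11.17
shift cm [-0.03 -0.04  0.61] | 0.61 turn [ 0.008  0.001 -0.   ]
```

View pics/s8c.png

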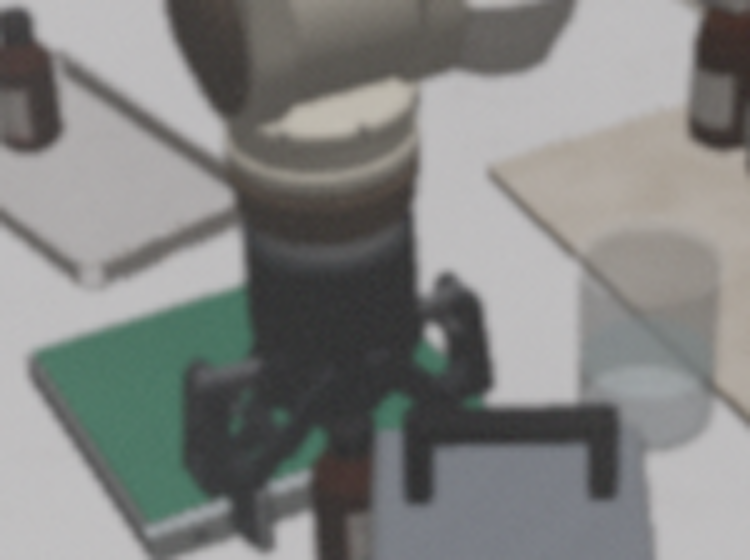

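The jaws straddle the bottle (crop (345,490)), as intended. I'll go 5 mm lower and close.

Call:
{"method": "servo_tool", "body": {
  "moves": [
    [[0,0,0,0,0,0.3,8.5],[0,0,0,0,0,0.1,6],[0,0,0,0,0,0,3],[0,0,0,0,0,0,3],[0,0,0,0,0,0,3],[0,0,0,0,0,0,3],[0,0,0,0,0,0,3],[0,0,0,0,0,0,3]]
  ]
}}

```text
time: 11.88
ee_pos: [0.4928, -0.0234, 0.0224]
tcp_rot: [179.3, 0.1, 90.0]
wrist_force: [0.3, -0.2, -1.3]
opening: 0.0377
```

Call:
{"method": "servo_tool", "body": {
  "moves": [
    [[0,0,0,0,0,0,5.5],[0,0,0,0,0,0.1,5.5],[0,0,0,0,0,0.4,5.5],[0,0,0,0,0,0.3,5.5],[0,0,0,0,0,0,5.5]]
  ]
}}

```text
time: 12.3
ee_pos: [0.4931, -0.0234, 0.0139]
tcp_rot: [179.2, 0.1, 90.0]
wrist_force: [-0.4, 0.6, -0.9]
opening: 0.055
```

Call:
{"method": "servo_tool", "body": {
  "moves": [
    [[0,0,0,0,0,0,3],[0,0,0,0,0,0,3],[0,0,0,0,0,0,3],[0,0,0,0,0,0,3],[0,0,0,0,0,0,3]]
  ]
}}

```text
time: 12.72
ee_pos: [0.493, -0.0234, 0.0137]
tcp_rot: [179.2, 0.1, 90.0]
wrist_force: [-0.1, 0.6, -0.5]
opening: 0.0386
```

Call:
{"method": "servo_tool", "body": {
  "moves": [
    [[0,0,0,0,0,-1.0,3],[0,0,0,0,0,-2.5,3],[0,0,0,0,0,-3,3],[0,0,0,1,0,-3,3],[0,0,-0.02,3,0.2,-1.0,3],[0,0,-0.02,3.5,0.3,0,3],[0,0,-0.02,3.5,0.3,0,3],[0,0,-0.02,3.5,0.3,0,3],[0,0,-0.02,3.5,0.3,0,3],[0,0,-0.02,3.5,0.3,0,3]]
  ]
}}

```text
time: 13.55
ee_pos: [0.4977, 0.1953, 0.1302]
tcp_rot: [179.1, 0.1, 96.5]
wrist_force: [1.3, -0.5, -1.9]
opening: 0.0385
```

```bash
python3 -c "
from h import *
go(.517,.317,.11,100)"
```

```text
pose [0.4977 0.1953 0.1302] [1.791e+02 1.000e-01 9.650e+01] F [ 1.3 -0.5 -1.9] op 0.0385 t 13.55
shift cm [11.88  3.25  2.05] | 12.49 turn [ 0.015  0.002 -0.062]
```

Call:
{"method": "servo_tool", "body": {
  "moves": [
    [[0,0,-0.03,3,0.9,0,3],[0,0,-0.02,3,0.9,0.3,3],[0,0,0,3,0.9,0.3,3],[0,0,0,1.8,0.5,0.3,3],[0,0,0,0.5,0,0.3,3],[0,0,0,0,0,0,3],[0,0,0,0,0,0,3]]
  ]
}}

```text
time: 14.13
ee_pos: [0.5109, 0.3243, 0.1216]
tcp_rot: [179.1, 0.1, 100.0]
wrist_force: [-0.4, -1.5, -0.9]
opening: 0.0384
```

```bash
python3 -c "
from h import *
go(.517,.317,.016)
s=imaging.camera('scene')
crop(s,190,140,340,252,5,'pics/s9c.png')"
```

```text
pose [0.5109 0.3243 0.1216] [1.791e+02 1.000e-01 1.000e+02] F [-0.4 -1.5 -0.9] op 0.0384 t 14.13
shift cm [-0.81  0.3  10.57] | 10.6 turn None
```

View pics/s9c.png

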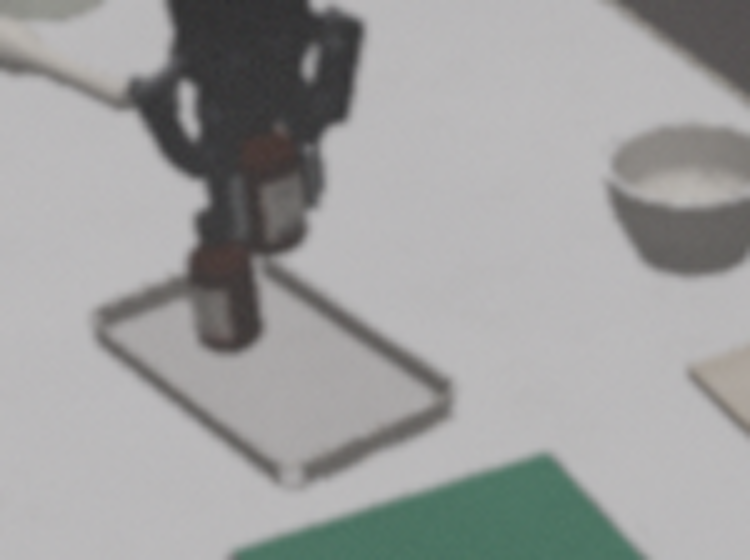

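The second bottle hangs at crop (272,205), and the first is upright behind it at (225,295). I'll lower it with a small −y correction.

Call:
{"method": "servo_tool", "body": {
  "moves": [
    [[0,0,0,-0.6,0.2,1.0,3],[0,0,0,-0.4,0,2.0,3],[0,0,0,0,0,2.0,3],[0,0,0,0,0,2.0,3],[0,0,0,0,0,1.2,3],[0,0,0,0,0,0.5,3],[0,0,0,0,0,0,3],[0,0,0,0,0,0,3]]
  ]
}}

```text
time: 14.85
ee_pos: [0.5189, 0.3039, 0.0324]
tcp_rot: [178.9, 0.1, 99.4]
wrist_force: [0.3, 0.7, -0.7]
opening: 0.0385
```

```bash
python3 -c "
from h import *
go(.517,.313,.016)
s=imaging.camera('scene')
crop(s,190,140,340,252,5,'pics/s10c.png')"
```

```text
pose [0.5189 0.3039 0.0324] [1.789e+02 1.000e-01 9.940e+01] F [ 0.3  0.7 -0.7] op 0.0385 t 14.85
shift cm [ 0.93 -0.07  1.64] | 1.89 turn None
```

View pics/s10c.png

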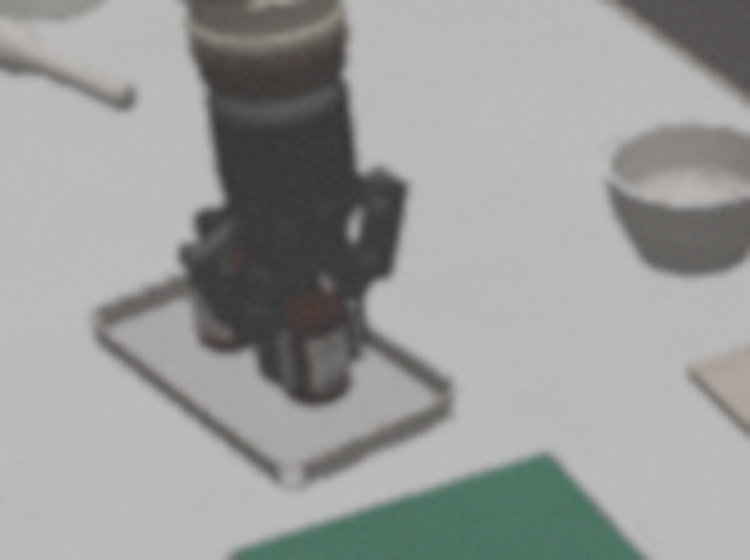

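The bottle is inside the tray at crop (320,380). Setting it down.

Call:
{"method": "servo_tool", "body": {
  "moves": [
    [[0,0,0,0.4,0,0.6,3],[0,0,0,0,0,0.6,3],[0,0,0,0,0,0.3,3],[0,0,0,0,0,0.2,3],[0,0,0,0,0,0.1,3],[0,0,0,0,0,0,3]]
  ]
}}

```text
time: 15.4
ee_pos: [0.5203, 0.3099, 0.0163]
tcp_rot: [178.6, -0.0, 99.5]
wrist_force: [0.6, -0.8, -1.0]
opening: 0.0383
```

Call:
{"method": "servo_tool", "body": {
  "moves": [
    [[0,0,0,0,0,0.2,3],[0,0,0,0,0,0.2,3],[0,0,0,0,0,0,3]]
  ]
}}

```text
time: 15.65
ee_pos: [0.5208, 0.3103, 0.0162]
tcp_rot: [178.4, -0.1, 99.5]
wrist_force: [0.9, -0.3, -1.2]
opening: 0.0385
```

Call:
{"method": "servo_tool", "body": {
  "moves": [
    [[0,0,0,0,0,0,4.5],[0,0,0,0,0,0,6],[0,0,0,0,0,0,6],[0,0,0,0,0,0,6],[0,0,0,0,0,-1,6],[0,0,0,0,0,-2,6],[0,0,0,0,0,-3,6],[0,0,0,0,0,-4,6],[0,0,0,0,0,-4,6],[0,0,0,0,0,-4,6],[0,0,0,0,0,-4,6]]
  ]
}}

```text
time: 16.57
ee_pos: [0.5108, 0.3066, 0.2374]
tcp_rot: [179.3, 0.3, 99.5]
wrist_force: [0.5, 0.2, 0.9]
opening: 0.0602
```

```bash
python3 -c "
from h import *
s=imaging.camera('scene');t=imaging.camera('top')
cv2.imwrite('pics/s11.png',s);cv2.imwrite('pics/t11.png',t)
go(.487,-.168,.28,60)
crop(s,190,140,340,252,5,'pics/s11c.png')"
```

```text
pose [0.5127 0.3078 0.2435] [178.7   0.   99.5] F [ 0.7 -0.   0.2] op 0.06 t 16.67
shift cm [-46.51 -10.3   -3.86] | 47.79 turn [ 0.022 -0.007  0.689]
```

View pics/s11c.png

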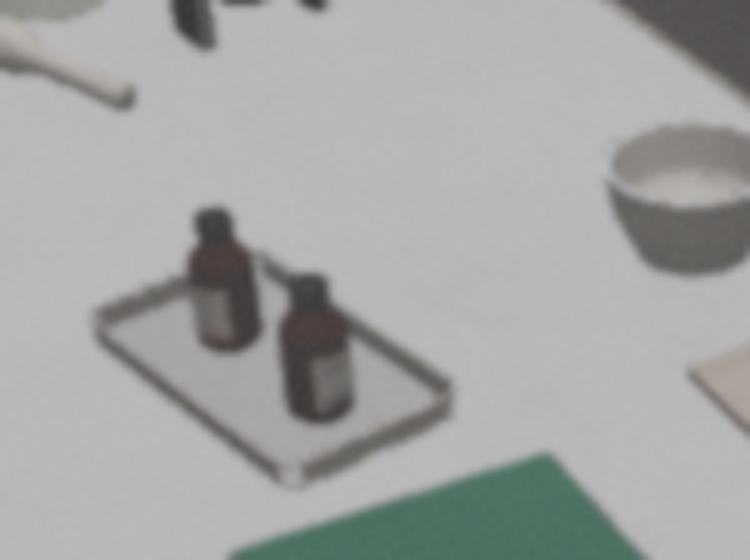

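```bash
python3 -c "
from h import *
print(bot.get_obs()['q'].round(1))"
```

```text
[ 31.2  10.8  17.9  95.9  -0.5 111.7]
```

Both bottles stand upright in the tray (crop (225,280) and (317,350)). Now I'll turn the tool to line up with the unit's handle.

Call:
{"method": "servo_tool", "body": {
  "moves": [
    [[0,0,-0.11,0,0,-0.6,8.5],[0,0,-0.11,0,0,-0.6,8.5],[0,0,-0.11,0,0,-0.6,8.5],[0,0,-0.11,0,0,-0.6,8.5],[0,0,-0.11,0,0,-0.6,8.5],[0,0,-0.11,0,0,-0.6,8.5],[0,0,-0.11,0,0,-0.6,8.5],[0,0,-0.1,0,0,-0.6,8.5],[0,0,0,0,0,0,8.5]]
  ]
}}

```text
time: 17.42
ee_pos: [0.5111, 0.3074, 0.3032]
tcp_rot: [178.7, 1.4, 151.7]
wrist_force: [0.4, -0.3, -0.2]
opening: 0.0852
```

Run:
```python
from h import *
go(.487,-.168,.27,150.5)
t=imaging.camera('top')
crop(t,260,180,460,320,4,'pics/t12c.png')
```

```text
pose [0.5111 0.3074 0.3032] [178.7   1.4 151.7] F [ 0.4 -0.3 -0.2] op 0.0852 t 17.42
shift cm [-20.32 -43.08   2.85] | 47.72 turn [0.022 0.023 0.022]
```

View pics/t12c.png

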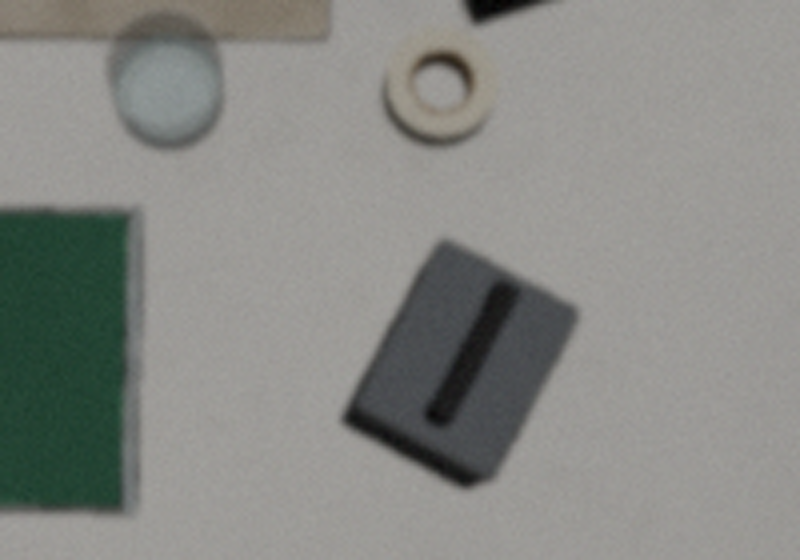

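Call:
{"method": "servo_tool", "body": {
  "moves": [
    [[0.02,0.02,0.02,-1.2,-2.5,0,8.5],[0,0,0,-1.7,-3.6,0,8.5],[0,0,0,-1.7,-3.6,0,8.5],[0,0,0,-1.7,-3.6,0,8.5],[0,0,0,-1.7,-3.6,0,8.5],[0,0,0,-1.7,-3.6,0,8.5],[0,0,0,-1.7,-3.6,0,8.5],[0,0,0,-1.7,-3.6,0,8.5],[0,0,0,-1.7,-3.6,0,8.5],[0,0,0,-1.7,-3.6,0,8.5],[0,0,0,-1.7,-3.6,0,8.5],[0,0,0,-1.0,-2.2,0,8.5]]
  ]
}}

```text
time: 18.47
ee_pos: [0.4619, -0.1536, 0.2967]
tcp_rot: [-179.9, -0.1, 147.8]
wrist_force: [1.2, 0.6, 1.2]
opening: 0.0852
```

Run:
```python
from h import *
go(.487,-.168,.23,150.5)
```

```text
pose [ 0.4619 -0.1536  0.2967] [-1.799e+02 -1.000e-01  1.478e+02] F [1.2 0.6 1.2] op 0.0852 t 18.47
shift cm [-2.9   0.13  6.67] | 7.27 turn [-0.001 -0.001 -0.047]
```

Call:
{"method": "servo_tool", "body": {
  "moves": [
    [[0,0,-0.03,-1.5,0.1,1.0,8.5],[0,0,-0.02,-1.0,0.1,2.0,8.5],[0,0,0,-0.4,0.1,1.5,8.5],[0,0,0,0,0,0.5,8.5],[0,0,0,0,0,0,8.5],[0,0,0,0,0,0,8.5]]
  ]
}}

```text
time: 18.97
ee_pos: [0.4861, -0.1738, 0.2446]
tcp_rot: [-179.9, -0.0, 149.0]
wrist_force: [-0.0, -0.6, -0.3]
opening: 0.0851
```

Run:
```python
from h import *
s=imaging.camera('scene')
go(.487,-.168,.166,150.5)
crop(s,240,210,400,330,5,'pics/s13c.png')
```

```text
pose [ 0.4861 -0.1737  0.2449] [-179.9   -0.   149. ] F [ 0.4 -0.   0.7] op 0.0852 t 19.02
shift cm [0.22 0.55 7.88] | 7.91 turn [-0.002 -0.    -0.026]
```

View pics/s13c.png

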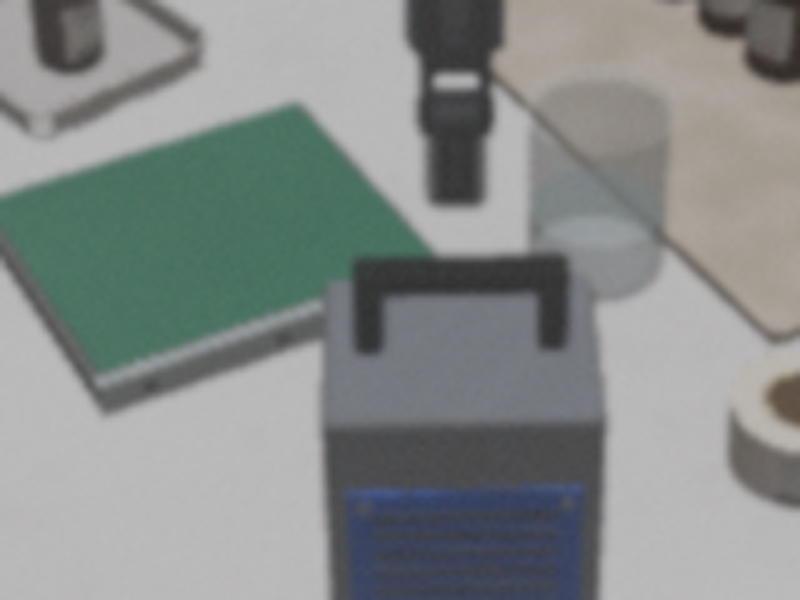

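The gripper is centred over the bar (finger column 455, bar 352–568 in the crop). Descending around it.

Call:
{"method": "servo_tool", "body": {
  "moves": [
    [[0,0,-0.025,0.2,0.5,1.0,8.5],[0,0,0,0,0.1,1.5,8.5],[0,0,0,0,0,1.5,8.5],[0,0,0,0,0,1.5,8.5],[0,0,0,0,0,1.2,8.5],[0,0,0,0,0,0.6,8.5],[0,0,0,0,0,0.2,8.5],[0,0,0,0,0,0,8.5]]
  ]
}}

```text
time: 19.68
ee_pos: [0.4893, -0.1654, 0.1753]
tcp_rot: [180.0, 0.6, 150.4]
wrist_force: [-0.4, -0.0, -0.3]
opening: 0.0847
```

Run:
```python
from h import *
go(.487,-.168,.166,150.5)
```

```text
pose [ 0.4893 -0.1654  0.1753] [180.    0.6 150.4] F [-0.4 -0.  -0.3] op 0.0847 t 19.68
shift cm [ 0.08 -0.34  0.93] | 0.99 turn [ 0.     0.011 -0.002]
```

Call:
{"method": "servo_tool", "body": {
  "moves": [
    [[0,0.01,0,0,-0.3,0.5,8.5],[0,0,0,0,0,0.4,7],[0,0,0,0,0,0,4],[0,0,0,0,0,0,3.5],[0,0,0,0,0,0,3],[0,0,0,0,0,0,3],[0,0,0,0,0,0,3]]
  ],
  "force": 100
}}

```text
time: 20.27
ee_pos: [0.4888, -0.1689, 0.1684]
tcp_rot: [180.0, 0.2, 150.4]
wrist_force: [0.3, 1.3, 0.6]
opening: 0.0299
```

Run:
```python
from h import *
s=imaging.camera('scene')
go(.487,-.168,.166,150.5)
crop(s,240,210,400,330,5,'pics/s14c.png')
```

```text
pose [ 0.4888 -0.1689  0.1684] [180.    0.2 150.4] F [-0.2  0.3  0.1] op 0.03 t 20.32
shift cm [ 0.2  -0.01  0.24] | 0.31 turn [ 0.001  0.004 -0.002]
```

View pics/s14c.png

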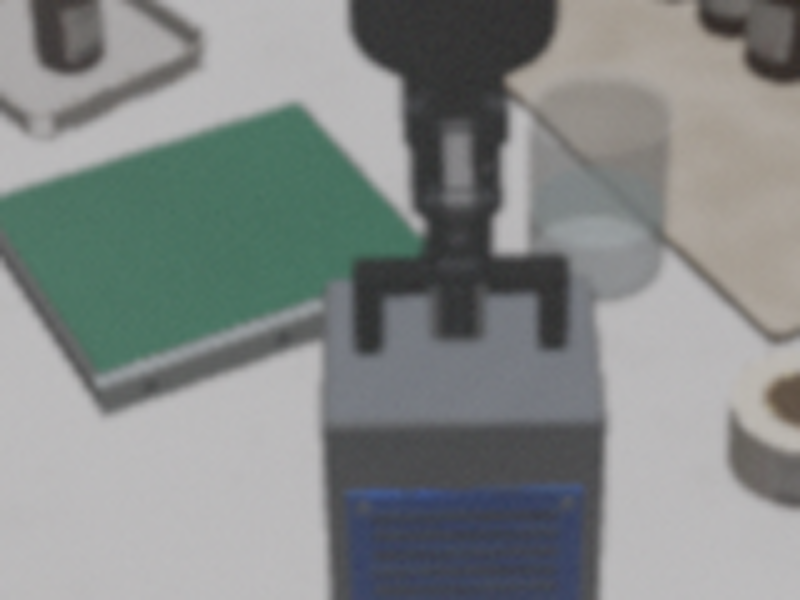

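The fingers straddle the bar midway along it (crop (457,290)). Closing now.

Call:
{"method": "servo_tool", "body": {
  "moves": [
    [[0,0,0,0,0,0.2,1.5],[0,0,0,0,0,0,0.5],[0,0,0,0,0,0,0.5],[0,0,0,0,0,0,0.5],[0,0,0,0,0,0,0.5]]
  ]
}}

```text
time: 20.73
ee_pos: [0.4891, -0.1687, 0.1666]
tcp_rot: [179.9, 0.3, 150.4]
wrist_force: [0.1, 0.7, -1.1]
opening: 0.0118
```

Call:
{"method": "servo_tool", "body": {
  "moves": [
    [[0,0,0,0,0,-0.5,0.5],[0,0,0,0,0,-1,0.5],[0,0,0,0,0,-1,0.5],[0,0,0,0,0,-0.8,0.5],[0,0,0,0,0,0,0.5],[0,0,0,0,0,0,0.5]]
  ]
}}

```text
time: 21.23
ee_pos: [0.4875, -0.1683, 0.2004]
tcp_rot: [-180.0, -0.1, 150.4]
wrist_force: [-0.5, 0.1, -7.3]
opening: 0.0117
```

Run:
```python
from h import *
s=imaging.camera('scene')
go(.501,-.05,.2,178)
crop(s,240,210,400,350,4.2,'pics/s15c.png')
```

```text
pose [ 0.4875 -0.1684  0.2005] [-1.800e+02 -1.000e-01  1.504e+02] F [-0.1  0.2 -6.7] op 0.0123 t 21.28
shift cm [ 4.68 10.95  0.06] | 11.91 turn [ 0.    -0.001 -0.482]
```

View pics/s15c.png

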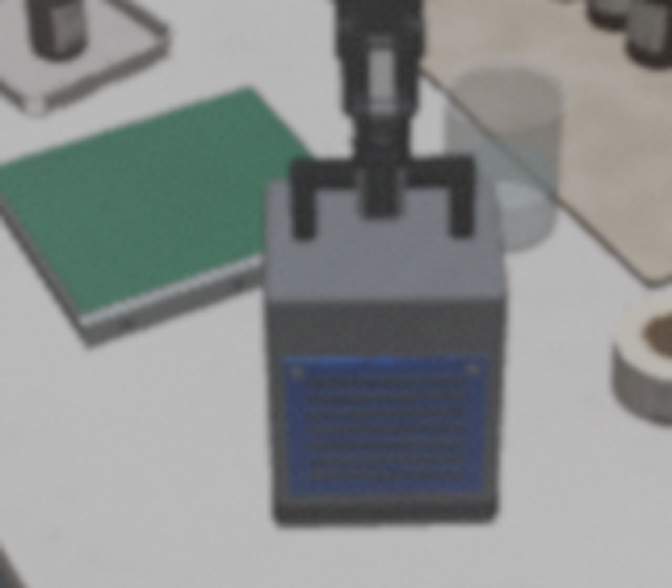

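The unit hangs upright from the handle, with a 7 N load and about 34 mm lift. I'll square it up and bring it near the edge.

Call:
{"method": "servo_tool", "body": {
  "moves": [
    [[0,0,-0.03,0,0,0,0.5],[0,0,-0.07,0,0,0,0.5],[0,0,-0.08,0,0,0,0.5],[0,0,-0.08,0,0,0,0.5],[0,0,-0.08,0,0,0,0.5],[0,0,-0.07,0,0,0,0.5],[0,0,-0.05,0,0,0,0.5],[0,0,-0.02,0,0,0,0.5],[0,0,0,0,0,0,0.5]]
  ]
}}

```text
time: 22.03
ee_pos: [0.4866, -0.1681, 0.1973]
tcp_rot: [179.9, -0.3, 179.2]
wrist_force: [-0.4, 0.6, -7.3]
opening: 0.0122
```

Run:
```python
from h import *
go(.501,-.05,.2,178)
```

```text
pose [ 0.4866 -0.1681  0.1973] [179.9  -0.3 179.2] F [-0.4  0.6 -7.3] op 0.0122 t 22.03
shift cm [-1.27 11.83 -0.25] | 11.9 turn [ 0.002 -0.005  0.02 ]
```

Call:
{"method": "servo_tool", "body": {
  "moves": [
    [[0,0,0.015,-0.3,1,-0.2,0.5],[0,0,0,-0.3,2,-0.1,0.5],[0,0,0,-0.3,2.5,0,0.5],[0,0,0,-0.3,2.5,0,0.5],[0,0,0,0,2,0,0.5],[0,0,0,0,1,0,0.5],[0,0,0,0,0.4,0,0.5],[0,0,0,0,0,0,0.5],[0,0,0,0,0,0,0.5]]
  ]
}}

```text
time: 22.78
ee_pos: [0.5025, -0.0515, 0.1987]
tcp_rot: [180.0, -0.4, 177.4]
wrist_force: [0.1, -0.2, -6.9]
opening: 0.0118
```

Run:
```python
from h import *
t=imaging.camera('top');s=imaging.camera('scene')
go(.501,-.026,.169,178)
crop(t,220,180,420,330,4,'pics/t16c.png');crop(s,200,170,400,320,4,'pics/s16c.png')
```

```text
pose [ 0.5024 -0.0519  0.1986] [180.   -0.4 177.4] F [ 1.3 -0.8 -6.9] op 0.012 t 22.88
shift cm [0.24 2.58 2.97] | 3.94 turn [ 0.001 -0.008 -0.011]
```

View pics/s16c.png

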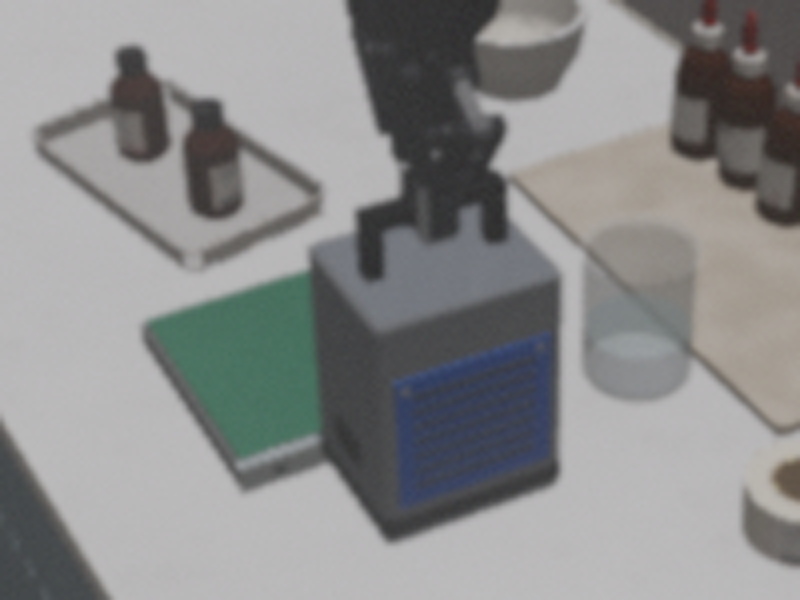

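View pics/t16c.png

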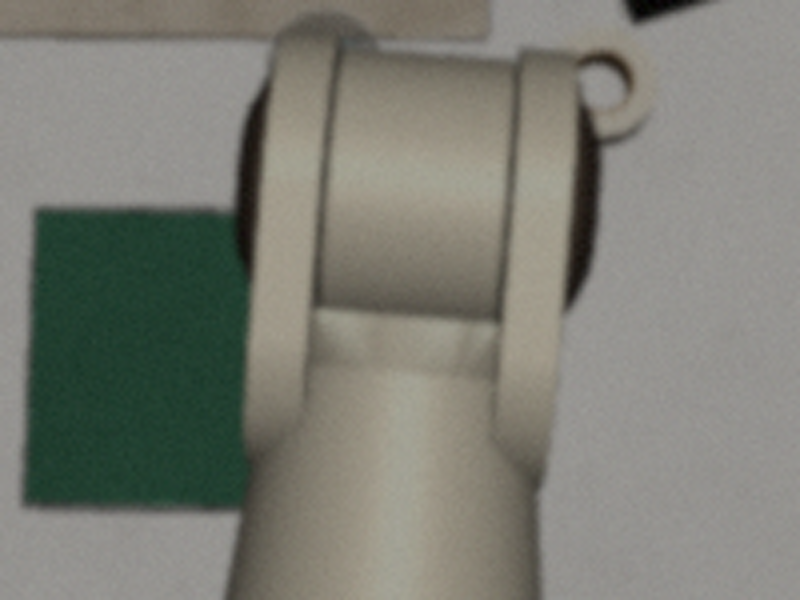

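The unit hangs squared (scene crop (440,380)), with the cover facing away from the cradle. I'll lower it and creep towards the edge.

Call:
{"method": "servo_tool", "body": {
  "moves": [
    [[0,0,-0.01,0.1,0.5,0.6,0.5],[0,0,0,0.1,0.5,0.8,0.5],[0,0,0,0,0.3,0.7,0.5],[0,0,0,0,0.2,0.3,0.5],[0,0,0,0,0,0,0.5],[0,0,0,0,0,0,0.5]]
  ]
}}

```text
time: 23.38
ee_pos: [0.5001, -0.0377, 0.1709]
tcp_rot: [180.0, -0.5, 177.8]
wrist_force: [0.4, 0.3, -6.3]
opening: 0.0121
```

Run:
```python
from h import *
s=imaging.camera('scene')
go(.501,-.026,.169,178)
crop(s,200,210,350,322,5,'pics/s17c.png')
```

```text
pose [ 0.5001 -0.0377  0.171 ] [180.   -0.5 177.8] F [-0.6  0.4 -7.5] op 0.0119 t 23.43
shift cm [-0.05  1.18  0.2 ] | 1.19 turn [ 0.    -0.009 -0.004]
```

View pics/s17c.png

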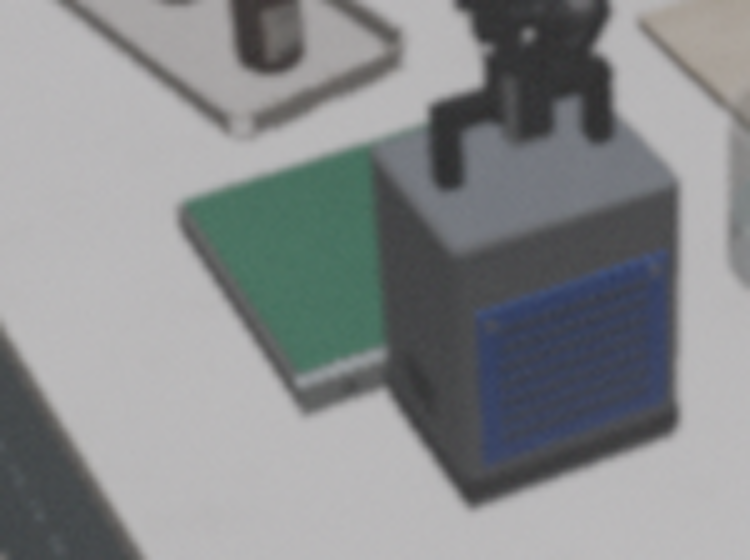

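The base is about 4 mm up with roughly 15 mm left to the fence. Creeping in.

Call:
{"method": "servo_tool", "body": {
  "moves": [
    [[0,0,0,0,0.4,0,0.5],[0,0,0,0,0.4,0,0.5],[0,0,0,0,0.2,0,0.5],[0,0,0,0,0,0,0.5]]
  ]
}}

```text
time: 23.77
ee_pos: [0.5009, -0.027, 0.1717]
tcp_rot: [180.0, -0.5, 177.7]
wrist_force: [-0.0, -0.6, -7.0]
opening: 0.0119
```

Call:
{"method": "servo_tool", "body": {
  "moves": [
    [[0,0,0,0,0.15,0,0.5],[0,0,0,0,0.15,0,0.5],[0,0,0,0,0,0,0.5]]
  ]
}}

```text
time: 24.02
ee_pos: [0.5013, -0.0236, 0.1723]
tcp_rot: [-180.0, -0.4, 177.8]
wrist_force: [-0.2, -0.3, -6.5]
opening: 0.0117
```

Call:
{"method": "servo_tool", "body": {
  "moves": [
    [[0,0,0,0,0.15,0,0.5],[0,0,0,0,0.1,0.1,0.5],[0,0,0,0,0,0,0.5]]
  ]
}}

```text
time: 24.27
ee_pos: [0.5015, -0.0217, 0.1715]
tcp_rot: [-179.9, -0.4, 177.7]
wrist_force: [-1.0, -1.7, -7.8]
opening: 0.012
```

Call:
{"method": "servo_tool", "body": {
  "moves": [
    [[0,0,0,0,0.15,0,0.5],[0,0,0,0,0,0,0.5]]
  ]
}}

```text
time: 24.43
ee_pos: [0.5015, -0.0206, 0.1715]
tcp_rot: [-179.8, -0.4, 177.7]
wrist_force: [-1.0, -2.2, -7.7]
opening: 0.0119
```

Run:
```python
from h import *
s=imaging.camera('scene')
go(.501,-.026,.1666,178)
crop(s,200,210,350,322,5,'pics/s18c.png')
```

```text
pose [ 0.5015 -0.0207  0.1715] [-179.8   -0.4  177.7] F [-0.  -2.2 -6.7] op 0.0121 t 24.48
shift cm [ 0.03 -0.53  0.49] | 0.72 turn [-0.004 -0.007 -0.005]
```

View pics/s18c.png

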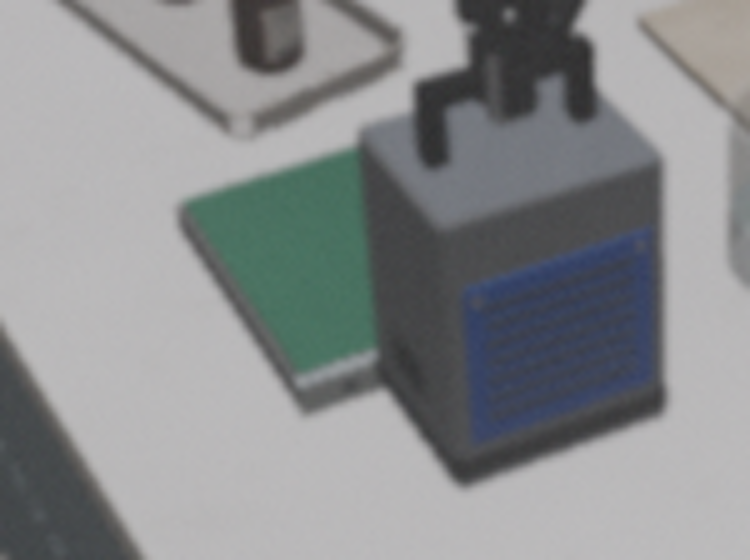

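The unit's front face touches the fence (2.2 N at TCP y ≈ −0.021). Lowering.

Call:
{"method": "servo_tool", "body": {
  "moves": [
    [[0,0,0,0,0,0.2,0.5],[0,0,0,0,-0.05,0.2,0.5],[0,0,0,0,-0.05,0.1,0.5],[0,0,0,0,0,0.1,0.5],[0,0,0,0,0,0,0.5]]
  ]
}}

```text
time: 24.9
ee_pos: [0.5015, -0.0224, 0.1678]
tcp_rot: [-179.8, -0.2, 177.7]
wrist_force: [-1.4, -0.9, -7.6]
opening: 0.0118
```

Call:
{"method": "servo_tool", "body": {
  "moves": [
    [[0,0,0,0,0,0.1,0.5],[0,0,0,0,0,0.1,0.5],[0,0,0,0,0,0.1,0.5],[0,0,0,0,0,0,0.5]]
  ]
}}

```text
time: 25.23
ee_pos: [0.5014, -0.0228, 0.1676]
tcp_rot: [-179.7, -0.0, 177.7]
wrist_force: [-0.7, -0.2, -6.9]
opening: 0.0121
```

Call:
{"method": "servo_tool", "body": {
  "moves": [
    [[0,0,0,0,0,0.3,0.5],[0,0,0,0,0,0.3,0.5],[0,0,0,0,0,0,0.5]]
  ]
}}

```text
time: 25.48
ee_pos: [0.5021, -0.0238, 0.1681]
tcp_rot: [-179.6, 0.4, 177.6]
wrist_force: [0.3, 0.1, -8.3]
opening: 0.0122
```

Call:
{"method": "servo_tool", "body": {
  "moves": [
    [[0,-0.007,0,0,0,0.4,0.5],[0,0,0,0,0,0.4,0.5]]
  ]
}}

```text
time: 25.65
ee_pos: [0.5052, -0.0249, 0.1667]
tcp_rot: [-179.5, 1.6, 177.6]
wrist_force: [-17.7, -5.1, 45.0]
opening: 0.012
```

Run:
```python
from h import *
s=imaging.camera('scene')
go(.501,-.024,.1666,178); o=bot.get_obs(); print(o['torque'],o['q'].round(2),o['joint_efforts'].round(1))
crop(s,200,210,350,322,5,'pics/s19c.png')
```

```text
pose [ 0.505  -0.0248  0.1667] [-179.5    1.5  177.6] F [-12.6  -4.7  29.2] op 0.012 t 25.7
shift cm [ 0.4   0.06 -0.  ] | 0.4 turn [-0.008  0.027 -0.007]
[-0.88442393  2.88351893  0.00470458] [-2.55 -3.52 -5.68 86.3  -0.46 -0.13] [  2.5 -29.2  37.7  -5.8   1.2   0.1]
```

View pics/s19c.png

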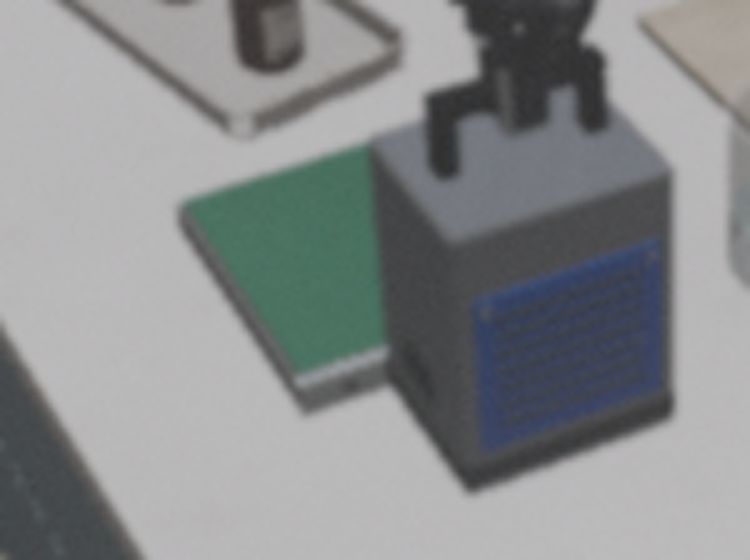

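The unit is now pressed firmly onto the worktop. Easing off and releasing.

Call:
{"method": "servo_tool", "body": {
  "moves": [
    [[0,0.02,0,0.2,0.1,-0.1,0.5],[0,0.005,0,0,0,0,0.5],[0,0,0,0,0,0,0.5]]
  ]
}}

```text
time: 25.95
ee_pos: [0.5032, -0.0231, 0.1677]
tcp_rot: [-179.6, 0.2, 177.6]
wrist_force: [0.5, -0.9, -6.9]
opening: 0.0121
```

Call:
{"method": "servo_tool", "body": {
  "moves": [
    [[0,0,0,0,0,0.1,1.5],[0,0,0,0,0,0,2.5],[0,0,0,0,0,0,3.5],[0,0,0,0,0,0,3.5],[0,0,0,0,0,0,3.5],[0,0,0,0,0,0,3.5]]
  ]
}}

```text
time: 26.45
ee_pos: [0.5042, -0.0223, 0.1653]
tcp_rot: [-179.7, 0.2, 177.6]
wrist_force: [-0.3, 0.0, 0.7]
opening: 0.0352
```

Run:
```python
from h import *
s=imaging.camera('scene')
go(.501,-.023,.28,178)
crop(s,200,210,350,322,5,'pics/s20c.png')
```

```text
pose [ 0.5043 -0.0223  0.1654] [-179.7    0.2  177.6] F [ 0.1 -0.6 -0.3] op 0.0352 t 26.5
shift cm [  0.28  -0.14 -11.46] | 11.46 turn [-0.005  0.004 -0.007]
```

View pics/s20c.png

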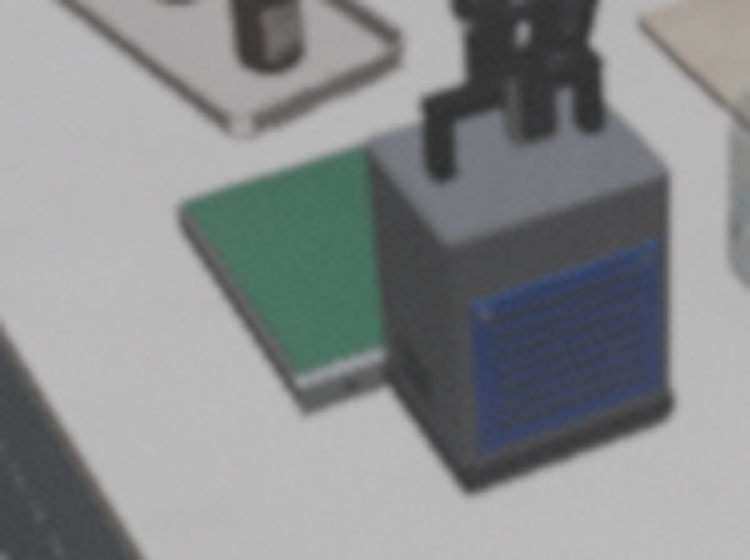

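Released. The unit stands upright (base corner at crop (470,490)). I'll rise clear and back off to check it.

Call:
{"method": "servo_tool", "body": {
  "moves": [
    [[0,0,0,0,0,-1,3.5],[0,0,0,0,0,-1.5,3.5],[0,0,0,0,0,-2.5,3.5],[0,0,0,0,0,-3.5,3.5],[0,0,0,0,0,-3.5,3.5],[0,0,0,0,-2,-1,1],[0,0,0,0,-3.5,0,0],[0,0,0,0,-3.5,0,0],[0,0,0,0,-3.5,0,0],[0,0,0,0,-3.5,0,0],[0,0,0,0,-3.5,0,0],[0,0,0,0,-2,0,0]]
  ]
}}

```text
time: 27.5
ee_pos: [0.4939, -0.2409, 0.3131]
tcp_rot: [-179.6, 0.7, 178.2]
wrist_force: [1.1, 0.7, 0.1]
opening: 0.0002
```

Run:
```python
from h import *
s=imaging.camera('scene');t=imaging.camera('top')
cv2.imwrite('pics/t21.png',t);cv2.imwrite('pics/s21.png',s)
go(.501,-.2,.28,178)
crop(s,200,190,400,330,4,'pics/s21c.png');crop(t,220,180,420,330,4,'pics/t21c.png')
```

```text
pose [ 0.494  -0.2409  0.3128] [-179.6    0.7  178. ] F [0.  0.5 0.1] op 0.0003 t 27.6
shift cm [-0.52  4.13  3.26] | 5.29 turn [-0.006  0.013  0.   ]
```

View pics/s21c.png

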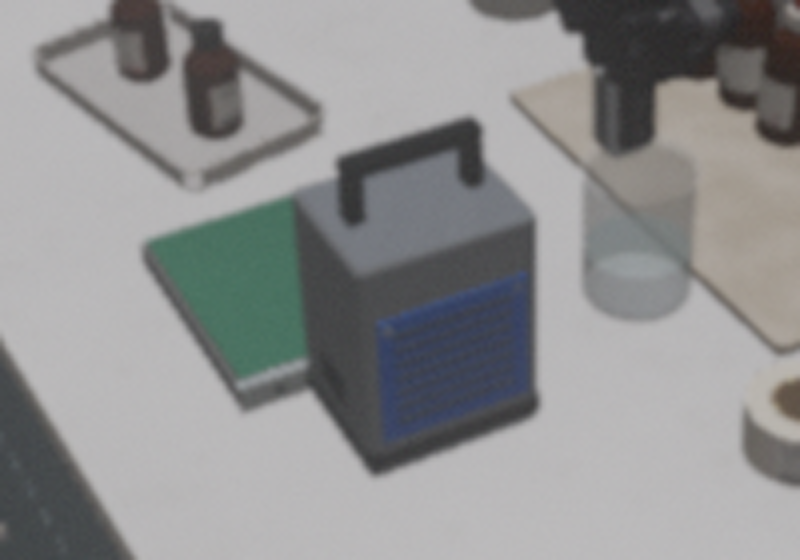

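View pics/t21c.png

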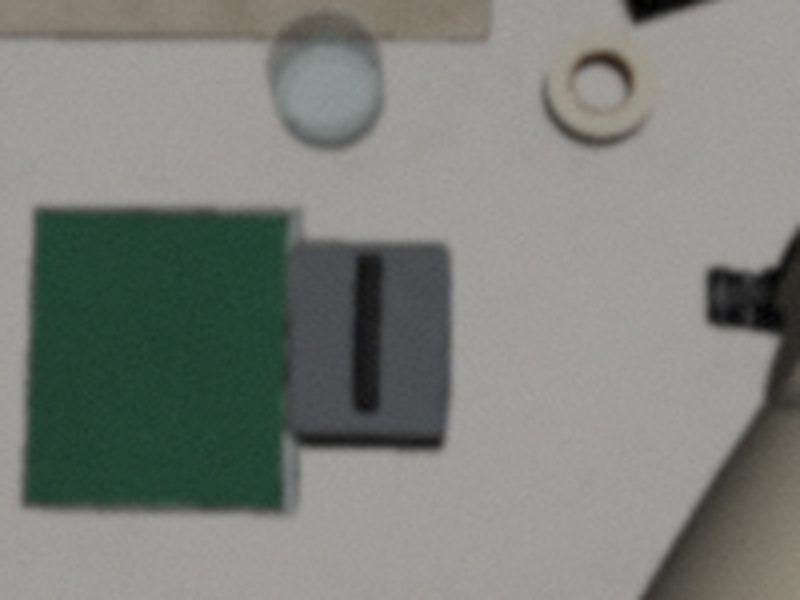

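Run:
```python
from h import *
np.set_printoptions(precision=4,suppress=True)
C=lambda x,y:[220+x/4,180+y/4]
f=onz('top',[C(298,207),C(293,512)],0.02)
u=onz('top',[C(300,243),C(449,243),C(443,438),C(290,435)],.15)
h=onz('top',[C(371,255),C(366,410)],.19)
a=lambda d:np.degrees(np.arctan2(d[1],d[0]))
print('fence',f,a(f[0]-f[1]));print(u,u.mean(0),a(u[0]-u[3]),a(u[1]-u[2]));print(h,h.mean(0),a(h[0]-h[1]))
th=np.radians(88);X=np.array([np.cos(th),np.sin(th)])
for c in(u.mean(0),h.mean(0)):
    d=c[:2]-f.mean(0)[:2]; print('cradle x,y',d@X,d@[-X[1],X[0]])
b=onz('scene',[[200+375/4,190+472/4],[200+537/4,190+405/4]],0.);print('base cover edge',b,a(b[1]-b[0]))
```

```text
fence [[0.5969 0.0195 0.02  ]
 [0.4078 0.0248 0.02  ]] -1.6028703797789738
[[ 0.5557  0.0121  0.15  ]
 [ 0.5541 -0.0718  0.15  ]
 [ 0.4448 -0.0661  0.15  ]
 [ 0.4479  0.019   0.15  ]] [ 0.5006 -0.0267  0.15  ] -3.636131103760419 -2.9841713897610713
[[ 0.5427 -0.0284  0.19  ]
 [ 0.4585 -0.0243  0.19  ]] [ 0.5006 -0.0264  0.19  ] -2.7786273803148576
cradle x,y -0.04886154303068778 8.194585743233156e-05
cradle x,y -0.04856426992202018 0.00014005261110773025
base cover edge [[ 0.4518 -0.0619  0.    ]
 [ 0.5601 -0.0618  0.    ]] 0.029335049111831848
```

The unit is square and central. Cradle x is about −0.0485 by camera (about −0.045 by tool), y is about 0.000, and yaw is off by about 1.3°. The top view shows it flush against the strip at columns 290–300. The beaker and roll have not moved. Next I'll turn the shut gripper a quarter turn and descend behind the cover side.

Call:
{"method": "servo_tool", "body": {
  "moves": [
    [[0,0,0.11,0,0,0,0],[0,0,0.12,0,0,0,0],[0,0,0.12,0,0,0,0],[0,0,0.12,0,0,0,0],[0,0,0.12,0,0,0,0],[0,0,0.12,0,0,0,0],[0,0,0.12,0,0,0,0],[0,0,0.12,0,0,0,0],[0,0,0.12,0,0,0,0],[0,0,0.12,0,0,0,0],[0,0,0.12,0,0,0,0],[0,0,0.1,0,0,0,0]]
  ]
}}

```text
time: 28.6
ee_pos: [0.494, -0.2342, 0.3219]
tcp_rot: [178.9, 0.5, 94.0]
wrist_force: [0.1, 0.5, -0.3]
opening: 0.0001
```

Run:
```python
from h import *
go(.499,-.15,.14,88)
```

```text
pose [ 0.494  -0.2342  0.3219] [178.9   0.5  94. ] F [ 0.1  0.5 -0.3] op 0.0001 t 28.6
shift cm [ 8.51  0.75 18.14] | 20.05 turn [0.019 0.007 0.105]
```

Call:
{"method": "servo_tool", "body": {
  "moves": [
    [[0.02,0,0.1,0,0,1,0],[0,0,0,0.5,0,2.5,0],[0,0,0,0.7,0.2,3,0],[0,0,0,0.7,0.2,3,0],[0,0,0,0.7,0,3,0],[0,0,0,0.7,0,2.5,0],[0,0,0,0.5,0,1.5,0],[0,0,0,0.3,0,0.7,0],[0,0,0,0,0,0,0],[0,0,0,0,0,0,0]]
  ]
}}

```text
time: 29.43
ee_pos: [0.502, -0.1865, 0.1514]
tcp_rot: [179.5, 0.6, 87.8]
wrist_force: [-0.1, 0.7, 0.5]
opening: 0.0002
```

Run:
```python
from h import *
s=imaging.camera('scene');go(.499,-.085,.132,88)
crop(s,200,170,400,320,4,'pics/s22c.png')
```

```text
pose [ 0.5021 -0.1867  0.1517] [179.5   0.6  87.8] F [0.  1.  0.2] op 0.0003 t 29.48
shift cm [10.17 -0.72  1.87] | 10.36 turn [ 0.009  0.01  -0.003]
```

View pics/s22c.png

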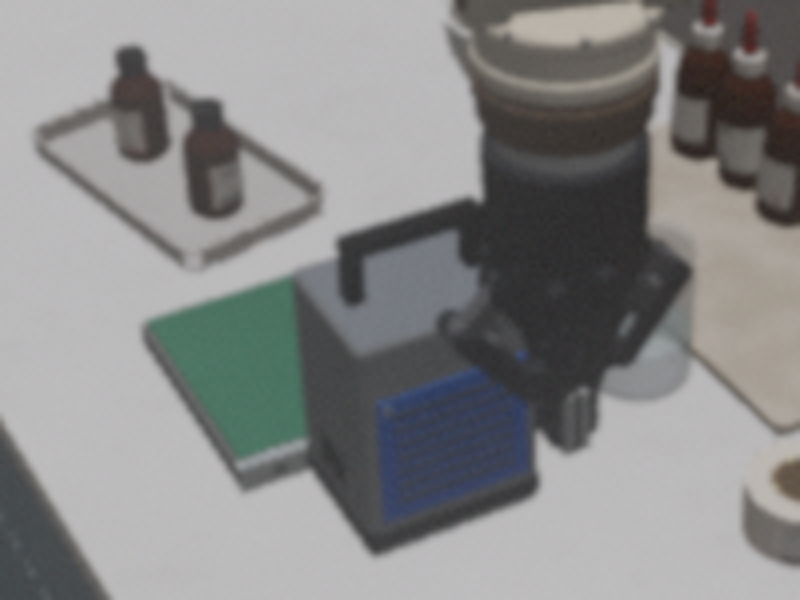

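The shut gripper is behind the cover side (fingertip at crop (570,445)). Its knuckles spread along the edge and not towards the unit. Closing in.

Call:
{"method": "servo_tool", "body": {
  "moves": [
    [[0.008,0.01,0,1.5,-0.1,0.6,0],[0,0,0,2.5,-0.1,0.6,0],[0,0,0,2.5,-0.1,0.5,0],[0,0,0,1.5,0,0.3,0],[0,0,0,0.7,0,0,0],[0,0,0,0,0,0,0],[0,0,0,0,0,0,0]]
  ]
}}

```text
time: 30.07
ee_pos: [0.506, -0.0961, 0.1382]
tcp_rot: [179.4, -0.0, 87.6]
wrist_force: [0.3, -0.2, 0.2]
opening: 0.0001
```

Run:
```python
from h import *
s=imaging.camera('scene');go(.5,-.085,.132,88)
crop(s,200,170,400,320,4,'pics/s23c.png')
```

```text
pose [ 0.5061 -0.0964  0.1383] [179.4  -0.   87.6] F [0.4 0.8 0. ] op 0.0002 t 30.12
shift cm [ 1.11 -0.66  0.63] | 1.44 turn [ 0.011 -0.    -0.007]
```

View pics/s23c.png

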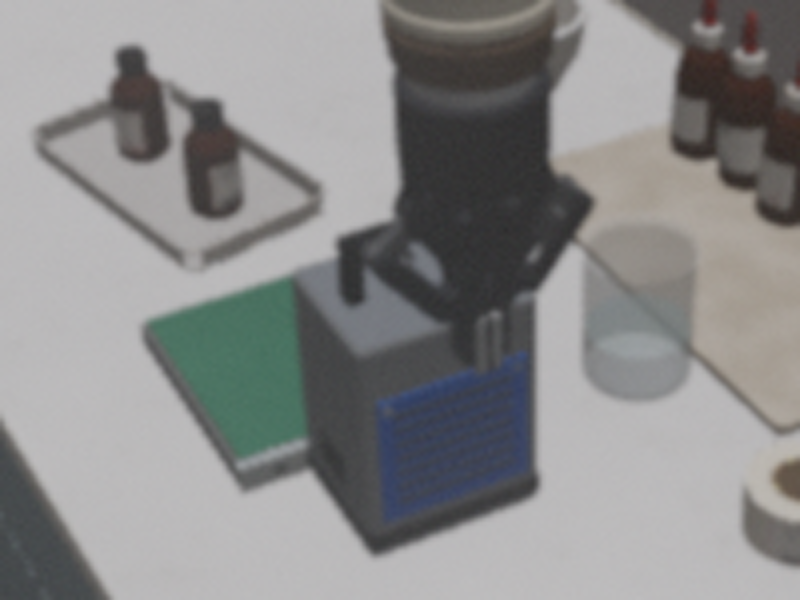

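The fingertip is level with the plain housing above the cover (crop (490,360)). I'll recentre and start contact slowly.

Call:
{"method": "servo_tool", "body": {
  "moves": [
    [[0.01,0,0,0.3,-0.6,0.5,0],[0,0,0,0.3,-0.1,0.2,0],[0,0,0,0.5,0,0,0],[0,0,0,0.5,0,0,0],[0,0,0,0,0,0,0]]
  ]
}}

```text
time: 30.53
ee_pos: [0.4992, -0.0813, 0.1311]
tcp_rot: [-180.0, 0.0, 87.4]
wrist_force: [-0.8, 1.0, 0.5]
opening: -0.0
```

Call:
{"method": "servo_tool", "body": {
  "moves": [
    [[0,0,0,0.6,0,-0.1,0],[0,0,0,0.6,0,-0.1,0],[0,0,0,0.6,0,-0.15,0],[0,0,0,0.6,0,-0.15,0],[0,0,0,0.6,0,-0.15,0]]
  ]
}}

```text
time: 30.95
ee_pos: [0.5017, -0.0543, 0.1408]
tcp_rot: [179.7, 0.6, 87.1]
wrist_force: [-1.2, -3.8, 4.9]
opening: -0.0
```

Run:
```python
from h import *
s=imaging.camera('scene');go(.5,.02,.15,88)
crop(s,200,170,400,320,4,'pics/s24c.png')
```

```text
pose [ 0.5019 -0.0533  0.1411] [179.7   0.5  87.2] F [-0.6 -1.4  1.8] op 0.0003 t 31.0
shift cm [ 7.3  -0.55 -0.96] | 7.38 turn [ 0.005  0.009 -0.015]
```

View pics/s24c.png

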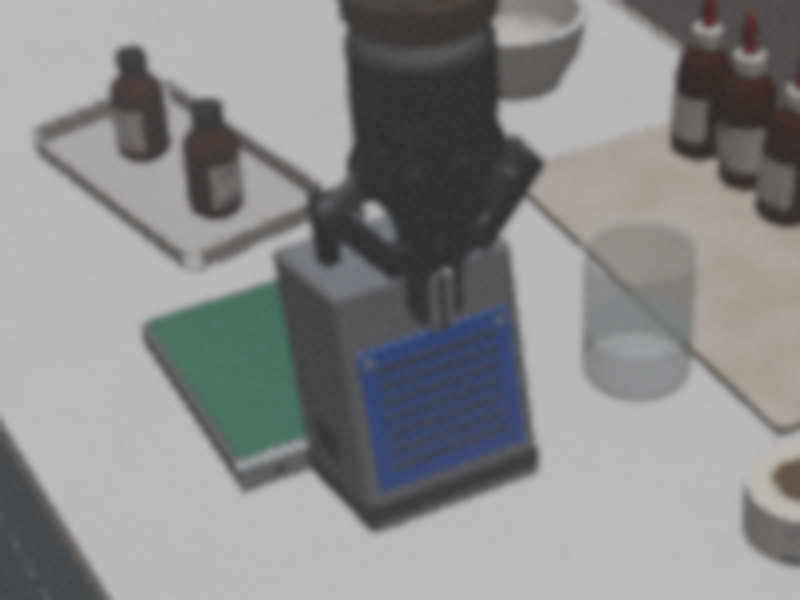

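The unit is tipping straight over the edge (about 12°), with the fingertip at crop (440,315). I'll continue slowly.

Call:
{"method": "servo_tool", "body": {
  "moves": [
    [[0,0,0.01,0.5,-0.05,-0.15,0],[0,0,0,0.6,-0.05,-0.2,0],[0,0,0,0.6,-0.05,-0.2,0],[0,0,0,0.6,0,-0.15,0],[0,0,0,0.6,0,-0.15,0]]
  ]
}}

```text
time: 31.42
ee_pos: [0.5026, -0.0228, 0.1507]
tcp_rot: [179.6, 0.6, 86.5]
wrist_force: [0.0, -0.6, 0.6]
opening: -0.0001
```

Run:
```python
from h import *
s=imaging.camera('scene');go(.5,.02,.15,88)
crop(s,200,170,400,320,4,'pics/s25c.png')
```

```text
pose [ 0.5027 -0.0218  0.1509] [179.6   0.5  86.5] F [ 0.1  0.5 -0. ] op 0.0 t 31.47
shift cm [ 4.16 -0.53  0.05] | 4.19 turn [ 0.007  0.01  -0.026]
```

View pics/s25c.png

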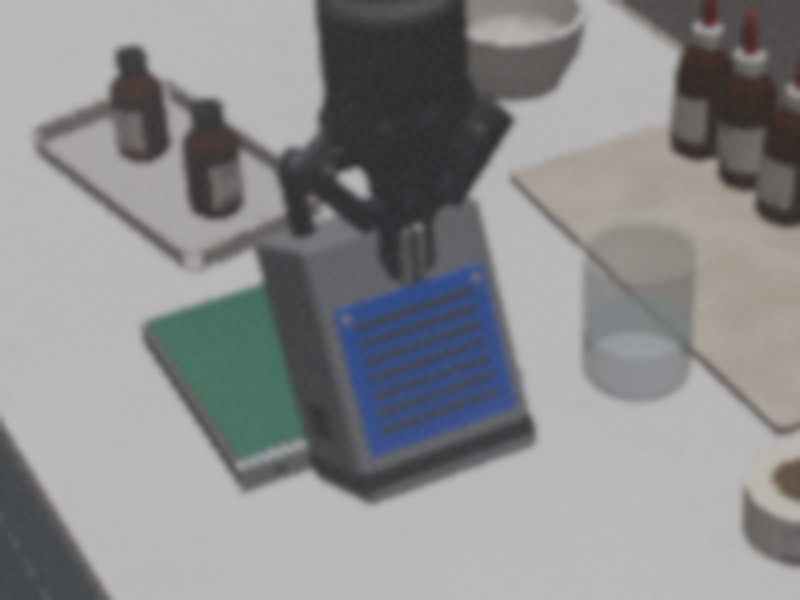

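It now leans about 27°. Continuing to the balance point.

Call:
{"method": "servo_tool", "body": {
  "moves": [
    [[0,0,0.01,0.5,-0.05,-0.1,0],[0,0,0.01,0.6,-0.05,-0.1,0],[0,0,0,0.6,-0.05,-0.1,0],[0,0,0,0.5,0,0,0]]
  ]
}}

```text
time: 31.8
ee_pos: [0.5022, 0.0029, 0.1529]
tcp_rot: [179.7, 0.5, 85.3]
wrist_force: [-0.3, -0.3, -0.3]
opening: -0.0004
```

Run:
```python
from h import *
s=imaging.camera('scene');go(.5,.03,.15,88)
crop(s,200,170,400,320,4,'pics/s26c.png')
```

```text
pose [0.5023 0.0036 0.1527] [179.7   0.5  85.3] F [-0.5  0.2 -1.1] op -0.0 t 31.85
shift cm [ 2.62 -0.45  0.25] | 2.67 turn [ 0.005  0.008 -0.047]
```

View pics/s26c.png

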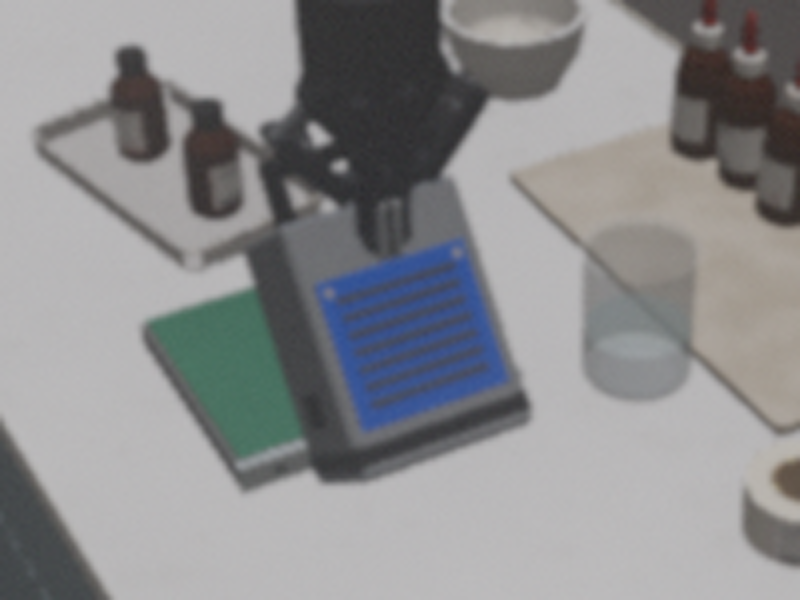

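Close to balance (about 37°). A little more, slowly.

Call:
{"method": "servo_tool", "body": {
  "moves": [
    [[0,0,-0.01,0.4,0,0,0],[0,0,-0.01,0.4,0,0,0],[0,0,0,0.4,0,0,0],[0,0,0,0.3,0,0,0],[0,0,0,0,0,0,0]]
  ]
}}

```text
time: 32.27
ee_pos: [0.5032, 0.0207, 0.152]
tcp_rot: [179.8, 0.4, 86.7]
wrist_force: [0.0, 0.3, 0.1]
opening: -0.0003
```

Run:
```python
from h import *
s=imaging.camera('scene');go(.5,.03,.15,88)
crop(s,200,170,400,320,4,'pics/s27c.png')
```

```text
pose [0.5032 0.0206 0.1521] [179.8   0.4  86.7] F [-0.4  0.5  0.1] op -0.0001 t 32.32
shift cm [ 0.93 -0.38  0.2 ] | 1.02 turn [ 0.004  0.008 -0.023]
```

View pics/s27c.png

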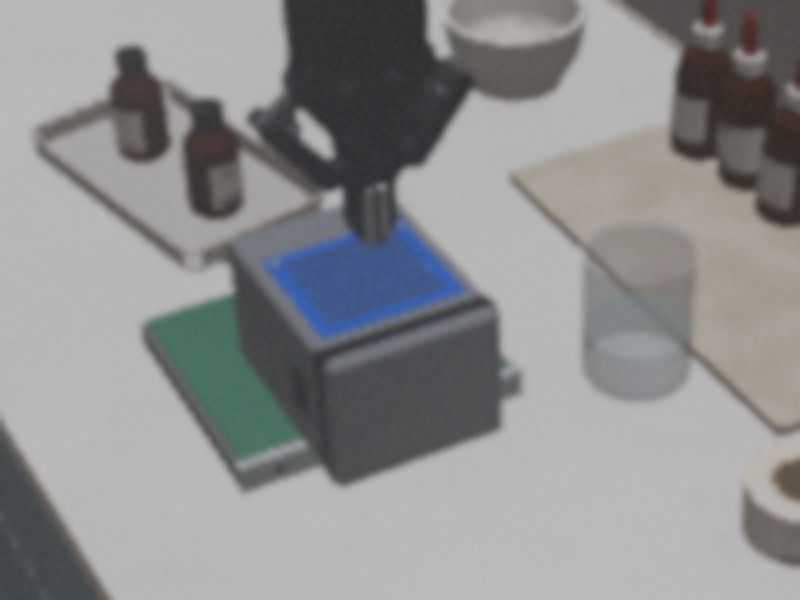

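The unit has fallen onto the bed with the blue cover up (crop (365,280)). I'll raise the arm, move it aside and measure.

Call:
{"method": "servo_tool", "body": {
  "moves": [
    [[0,0,0,0,0,-1.5,0],[0,0,0,0,0,-3,0],[0,0,0,0,0,-3.5,0],[0,0,0,-1,0,-3.5,0],[0,0,0,-3,0,-1,0],[0,0,0,-4,0,0,0],[0,0,0,-4,0,0,0],[0,0,0,-4,0,0,0],[0,0,0,-4,0,0,0],[0,0,0,-4,0,0,0],[0,0,0,-3,0,0,0],[0,0,0,0,0,0,0]]
  ]
}}

```text
time: 33.32
ee_pos: [0.4852, -0.26, 0.2849]
tcp_rot: [179.8, 0.6, 86.9]
wrist_force: [0.9, -0.9, -0.1]
opening: 0.0001
```

Run:
```python
from h import *
s=imaging.camera('scene');t=imaging.camera('top');go(.5,-.25,.25,88)
crop(s,190,150,390,300,4,'pics/s28c.png');crop(t,140,180,340,330,4,'pics/t28c.png');cv2.imwrite('pics/t28.png',t)
```

```text
pose [ 0.4855 -0.2566  0.2853] [179.8   0.5  87. ] F [-0.1  0.4 -0.4] op 0.0001 t 33.42
shift cm [0.77 1.4  3.52] | 3.87 turn [ 0.004  0.01  -0.017]
```

View pics/s28c.png

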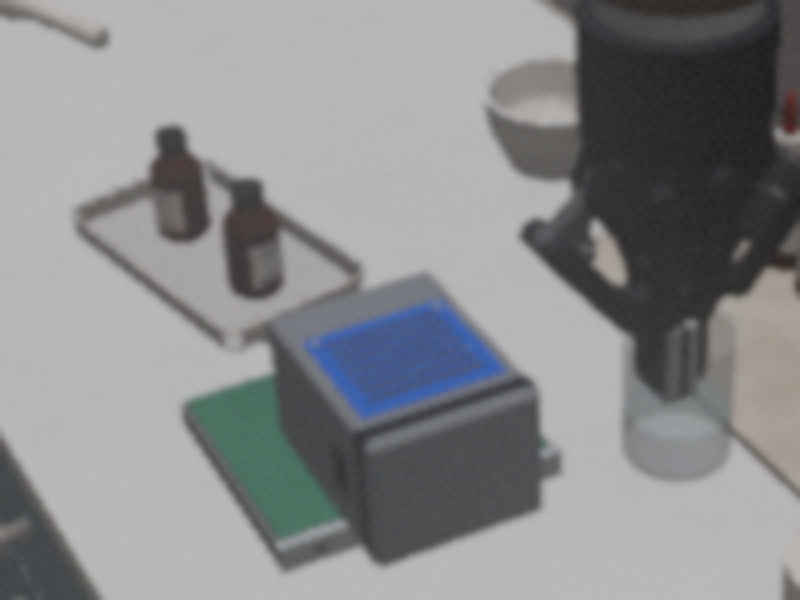

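View pics/t28c.png

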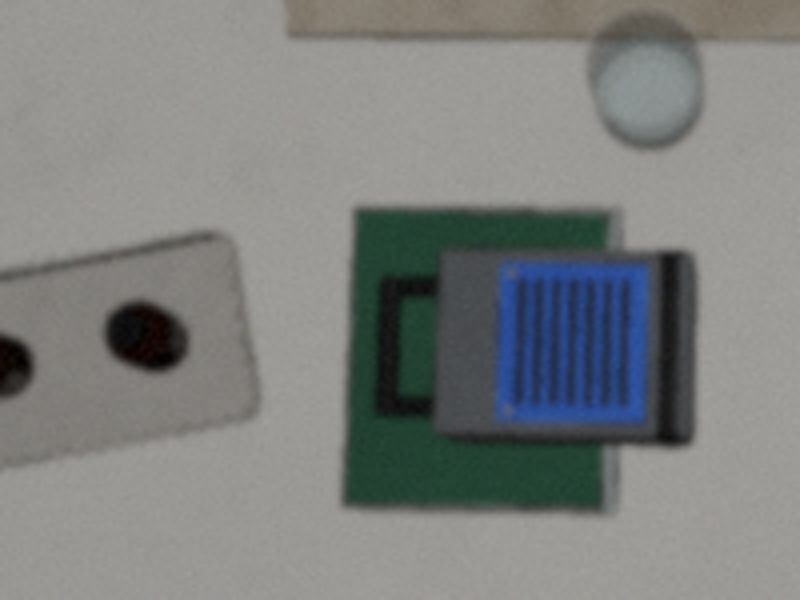

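Run:
```python
from h import *
C=lambda x,y:[140+x/4,180+y/4]
f=onz('top',[C(618,207),C(613,512)],0.02).mean(0)
u=onz('top',[C(442,250),C(692,253),C(688,440),C(436,435)],.11)
b=onz('top',[C(503,262),C(652,264),C(645,422),C(497,422)],.11)
th=np.radians(88.2);X=np.array([np.cos(th),np.sin(th)]);Y=np.array([-X[1],X[0]])
for q in (u,b): print([( round((c[:2]-f[:2])@X,4),round((c[:2]-f[:2])@Y,4)) for c in [*q,q.mean(0)]])
d=u[0]-u[1];print(np.degrees(np.arctan2(d[1],d[0])))
for uv in ([C(130,325)],): pass
```

```text
[(np.float64(0.0976), np.float64(-0.0538)), (np.float64(-0.0482), np.float64(-0.0539)), (np.float64(-0.0475), np.float64(0.0545)), (np.float64(0.0977), np.float64(0.0538)), (np.float64(0.0249), np.float64(0.0001))]
[(np.float64(0.0617), np.float64(-0.0472)), (np.float64(-0.025), np.float64(-0.0471)), (np.float64(-0.0226), np.float64(0.0445)), (np.float64(0.0627), np.float64(0.0458)), (np.float64(0.0192), np.float64(-0.001))]
88.21694984700247
```

```bash
python3 -c "
from workcell import bot
print(bot.job_done())"
```

```text
the job is handed in; nothing more can be done
None
```

I finished the job and handed it in at about 33 s of the 70 s allowed. The hand-in gave no verdict, so what follows rests on my own checks.

**What I did:**
- Both brown bottles now stand in the steel tray.
- I carried the unit by its handle, squared it against the cradle's front edge and let go.
- I then tipped it over by pushing with the shut fingers just above its cover; at about 40 degrees it fell onto the bed by itself.

**Last camera checks:**
- **Unit before the push:** it stood upright, square to about 1.5°, and centred. Its centre was 48.5 mm in front of the edge by camera but about 45 mm by the tool. Both are within the limits.
- **Unit now:** it lies on the bed with the cover up. Its centre is about 25 mm beyond the edge, near the low end of the expected 25–55 mm but inside the judged 5–80 mm. It is on the bed's middle line to within about 1 mm, and its direction looks square to well under 1°.
- **Bottles:** both stand upright in the tray.
- **Bystanders:** the beaker and the label roll looked unmoved in later top views. I did not check the jar again after the start; the arm never went near it.
- **Robot:** the wrist force was near zero, and the gripper was parked well clear of the unit.

**Off plan:**
- I reseated both bottle grips lower before lifting.
- When I set the unit down, it pressed on the worktop with a brief 45 N at the wrist. I eased it off before releasing.
- I judged that the unit lies flat and at rest from the pictures, not by measurement.

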